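# Weigh an order of sweet tins, arrest the balance, tray up the tins

### The job

Weigh this order: stand every tin on the long goods pan of the balance, and stand weights on the round pan until the beam rests level. Then lock the beam: press the arrest plate fully down and, while it is held down, slide the keeper away from the robot until it traps the plate. With the beam locked, move all the tins, upright, onto the wooden tray; leave the balancing weights standing on their pan and the arrest trapped, and do not disturb the two coffee cups.

Things in the scene. Friction and masses are not known exactly. Their poses are not given: they have to be found in the camera images.
- balance: Counter balance, fixed: base plate 150 x 310 x 18, grey tower in the middle. Origin: centre of the underside on the counter; z up, x away from the robot, y to the goods pan. Beam along y at 55 height. Pan centres at y +140 (goods) and -140 (round), floors 85 high when level. Tower with plate and keeper: x -68 to 58, y +-28, 165 tall. Pans stay horizontal and only rise or sink.
- goods_pan: Long steel goods pan, 171 (x) x 100 (y), lip 6 above its floor. Origin: centre of the floor's upper face; axes parallel to the balance's. Fits a row of three tins along x: large at the centre, small ones 54 either side. A tin counts when it stands upright on the floor inside the lip.
- weight_pan: The round steel pan for the weights, 107 across, lip 6 above its floor. Origin: centre of its floor's upper face; axes parallel to the balance's. A row of three weights along x, 36 apart, fits.
- beam (a joint): Tilt of the sprung beam, rad: 0 level, positive when the goods pan is down, stops at +-0.086 (pans +-12 mm). 100 g of difference tilts it 0.07. It counts as level within +-0.025 with no finger on the balance. A black needle on the tower's far side shows it against a white dial.
- arrest (a joint): How far the arrest plate is pressed down, m: 0 up, about 0.012 fully down, where two feet on its yoke rest on the beam and hold it level. Spring: 3 N when up, 8 N when down; let go untrapped, it springs back up. Trapped, it stands at about 0.0105 against the keeper's bridge, and the beam has about 0.02 rad of play.
- press_spot (a point): Point on the arrest plate's upper face where to press, with closed fingers. Aluminium plate 74 (x) x 26 (y) x 10; its face runs from 25 before (-x) to 49 beyond (+x) this point, 141.5 above the counter when up. It moves straight down with the plate.
- keeper (a joint): Slide of the keeper to the balance's +x, m: 0 to 0.005 at the start (open), 0.028 at the stop; beyond 0.018 with the plate down it traps the plate. 1 N of friction; it stays where it is left. Unless the plate is fully down, its bridge butts against the plate's near end.
- keeper_tab (a point): Centre of the near (-x) face of the keeper's tab, an upright cross-plate 44 wide (y), 22 high, 8 thick, its lower edge 13 above the pressed plate, so a finger standing on the pressed plate can push it to +x. The keeper is a steel frame round the plate; its bridge (30 long, 6 thick) ends 48 before the tab: the finger goes down between bridge and tab.
- large_tin: Upright round metal tin, 56 diameter, 64 tall, about 200 g. Origin: centre of the underside; z up. May be absent.
- small_tin_a: Upright round metal tin, 46 diameter, 46 tall, about 100 g. Origin: centre of the underside; z up. May be absent.
- small_tin_b: Like small_tin_a. Two or all three of the three tins are there, on the counter at either side of the balance, mixed with the weights.
- weight_200_a: Steel 200 g weight: cylinder 29 diameter, 34 tall, with a smaller knob on it to 47. Origin: centre of the underside; z up. Stands on the counter.
- weight_200_b: Steel 200 g weight, like weight_200_a.
- weight_100: Steel 100 g weight: cylinder 23 diameter, 27 tall, knob to 40. Origin: centre of the underside; z up.
- tray: Fixed wooden serving tray between robot and balance, 85 (x) x 280 (y), floor 4 thick, rim 4 wide and 10 above the counter. Origin: centre of the underside, on the counter. Tins may stand anywhere on its floor inside the rim.
- cup_a: Bystander: lidded kraft-paper coffee cup, 83 diameter at the lid, 108 tall, beyond the balance. Origin: centre of the underside.
- cup_b: Bystander: another lidded coffee cup, the same size, beyond the balance.
There are look-alikes about, which are no part of the job. Leave any orange look-alike of the large_tin alone.

How it is judged:
On the way, in this order (a step that is already met when the one before it is completed fails the run):
1. all the tins stand on the goods pan and the beam rests level under weights on the round pan, arrest still up, fingers off the balance (x of large_tin in the frame of goods_pan between -0.085 and 0.085 m and y of large_tin in the frame of goods_pan between -0.05 and 0.05 m and z of large_tin in the frame of goods_pan between -0.006 and 0.008 m and angle between each of large_tin, small_tin_a, small_tin_b's own z axis and vertical below 0.15 rad and x of small_tin_a in the frame of goods_pan between -0.085 and 0.085 m and y of small_tin_a in the frame of goods_pan between -0.05 and 0.05 m and z of small_tin_a in the frame of goods_pan between -0.006 and 0.008 m and x of small_tin_b in the frame of goods_pan between -0.085 and 0.085 m and y of small_tin_b in the frame of goods_pan between -0.05 and 0.05 m and z of small_tin_b in the frame of goods_pan between -0.006 and 0.008 m and value of joint beam between -0.025 and 0.025 rad and contact force between the fingers and balance below 0.3 N and value of joint arrest below 0.003 m and value of joint keeper below 0.01 m and ((x of weight_200_a in the frame of weight_pan between -0.054 and 0.054 m and y of weight_200_a in the frame of weight_pan between -0.054 and 0.054 m and z of weight_200_a in the frame of weight_pan between -0.006 and 0.008 m and angle between weight_200_a's own z axis and vertical below 0.15 rad) or (x of weight_200_b in the frame of weight_pan between -0.054 and 0.054 m and y of weight_200_b in the frame of weight_pan between -0.054 and 0.054 m and z of weight_200_b in the frame of weight_pan between -0.006 and 0.008 m and angle between weight_200_b's own z axis and vertical below 0.15 rad))), for 0.5 s.
2. the arrest plate is down and trapped by the keeper, fingers off it (value of joint arrest above 0.009 m and value of joint keeper above 0.018 m and value of joint beam between -0.045 and 0.045 rad and contact force between the fingers and balance below 0.3 N), for 0.3 s.
At the end, for the whole second after the job is handed in: Every tin that is there stands upright (within 0.15 rad) on the tray's floor inside its rim; the arrest plate is still down (over 0.009) and trapped by the keeper (over 0.018), the beam held within 0.045 rad of level; the weights still stand on the round pan (x of large_tin in the frame of tray between -0.0385 and 0.0385 m and y of large_tin in the frame of tray between -0.136 and 0.136 m and z of large_tin in the frame of tray between -0.002 and 0.012 m and angle between each of large_tin, small_tin_a, small_tin_b's own z axis and vertical below 0.15 rad and x of small_tin_a in the frame of tray between -0.0385 and 0.0385 m and y of small_tin_a in the frame of tray between -0.136 and 0.136 m and z of small_tin_a in the frame of tray between -0.002 and 0.012 m and x of small_tin_b in the frame of tray between -0.0385 and 0.0385 m and y of small_tin_b in the frame of tray between -0.136 and 0.136 m and z of small_tin_b in the frame of tray between -0.002 and 0.012 m and value of joint arrest above 0.009 m and value of joint keeper above 0.018 m and value of joint beam between -0.045 and 0.045 rad and ((x of weight_200_a in the frame of weight_pan between -0.054 and 0.054 m and y of weight_200_a in the frame of weight_pan between -0.054 and 0.054 m and z of weight_200_a in the frame of weight_pan between -0.006 and 0.008 m and angle between weight_200_a's own z axis and vertical below 0.15 rad) or (x of weight_200_b in the frame of weight_pan between -0.054 and 0.054 m and y of weight_200_b in the frame of weight_pan between -0.054 and 0.054 m and z of weight_200_b in the frame of weight_pan between -0.006 and 0.008 m and angle between weight_200_b's own z axis and vertical below 0.15 rad))); the robot touches nothing.
It fails at once if cup_a is pushed more than 20 mm or tipped (distance of cup_a from where it was at the start of the episode above 0.02 m or angle between cup_a's own z axis and vertical above 0.3 rad).
It fails at once if cup_b is pushed more than 20 mm or tipped (distance of cup_b from where it was at the start of the episode above 0.02 m or angle between cup_b's own z axis and vertical above 0.3 rad).
It fails at once if a weight is lifted while the beam is locked (value of joint arrest above 0.009 m and value of joint keeper above 0.018 m and height (world z) of any of weight_200_a, weight_200_b, weight_100 above 0.115 m).
Of large_tin, small_tin_a, small_tin_b only 2 to 3 are there at a start; the rules pass over those that are not, and their reading is None.
At some moment in a run one of large_tin, small_tin_a, small_tin_b may be knocked a few centimetres aside while the robot is not near it.
It also fails if it takes over 210 s, if anything falls off the work surface, if the arm or the gripper's body presses on something with over 40 N, if the wrist force passes 120 N, or if a joint passes its speed limit or range.

### The arm

A 6-joint arm with a two-finger parallel gripper is mounted at the origin on the work surface. World frame = base frame: x ahead of the robot, y to its left, z up, the work surface at z = 0. Lengths are in m, angles in rad, forces in N, time in s.
With the tool pointing down it reaches from about 0.375 to 0.9 m from the base axis. Payload 3.1 kg.
Tool frame: the origin (TCP) lies on the front face of the gripper's body, between the roots of the fingers; the fingertips stand 70 mm ahead of it and the grasp point (between the pads) lies 51 mm ahead of it; z points along the fingers, y is the line along which they close (so a half turn about z gives the same grasp; the last joint's range is limited). The gripper opens to 87 mm and grips with 3 to 60 N. Pads are 19 mm wide; open, the fingers measure 117 mm over their backs; the gripper's body (75 mm by 190 mm) begins 51 mm behind the grasp point.
Start: joints at [-1.442, 0.527, 1.433, -0, 1.181, -0.178], TCP at [0.189, -0.596, 0.292] pointing down, gripper open.
Joint ranges: [-3.08, 3.08], [-0.75, 2.2], [0.22, 2.44], [-1.43, 4.57], [0, 2.65], [-2.85, 2.85]. Speed limits (rad/s): [2.79, 2.79, 3.14, 3.14, 3.14, 3.14].

### API

Orientations are given as a unit quaternion [x, y, z, w].
In Python, from rig import robot, cams, ticket gives the robot as it stands. The module is installed in compiled form; this text tells all that it offers.
- The arm moves only by the shell command python3 -m crank 'ROWS' [FORCE]. ROWS is JSON, a list of rows, each a list of 7 numbers: the shift along the tool's x, y, z in cm, then the turn, a rotation vector about the tool's x, y, z in rad, then the closure, from 0 (fully open) to 1 (shut). A call has 1 to 5 rows; each row shifts and turns the commanded pose from where the row before left it, along the tool's axes as they then stand; what a row does not reach is not made up. A row lasts 1/8 s, in which the tool goes at most 62.5 mm and 10.7 degrees, less where a joint would pass 70% of its speed; a pose out of reach is approached as far as the arm can. A call is refused whole if a number of a shift passes 6.25 or a number of a turn 0.188, either way. A call with a gripper value outside its range is refused whole. The fingers move at their own pace and stop on an object; FORCE is the grip in N (left out, the last holds). Time passes only in rows, so rows that do not move let the fingers close. It gives the time, the measured TCP pose, the force, the opening and the grip force at its end, in the units of the state.
- robot.get_obs(): the state, without advancing time (a new reading comes with each control period).
- cams.camera(name): name is "scene" or "top"; returns the picture (400x640x3 uint8, red, green, blue); there is no depth.
- cams.camera_info(name): a dict with "intrinsics" (3x3 intrinsics, pixels), "dist" ([k1, k2, p1, p2, k3] as OpenCV has them; the pictures are not rectified), "pose" (4x4, takes a point from camera to world coordinates). Camera axes: x right, y down, z forward; pixel columns grow to the right and rows downward; lengths in m; the calibration is good to about 2 mm. A picture is of the moment at which its call begins. camera_info takes no time and is no camera call.
- ticket.hand_in(): hands the job in; it is judged then, once.
The state is a dict: "time": time; "q": joint angles; "joint_velocities": joint speeds; "joint_torque": joint torques, N m; "position": TCP position; "tool_rot": TCP orientation; "ft_force": force on the tool from outside, world axes, zero at the start; "moment": the same for the moment, N m; "grip_width": finger opening in m; "grip_force": force on a finger pad.
Only numpy, scipy, OpenCV 4.12 (cv2) and the standard library are available. Lean on these libraries where they do the work, as an engineer would, in place of code of your own. Each camera call takes 0.05 s, during which the arm holds its last target. There are 200 camera calls.

## Working session

There is one attempt and no reset: what is moved stays moved. The work goes in short steps, Python scripts to look and compute and a shell command to move; the robot and the scene stay as the last step left them, time stands still between calls to the robot, and variables do not carry over. Pictures are saved under pics/ and viewed, at most 14 in all, crops included, and the job is handed in when it is done.

```bash
mkdir -p pics; cat > h.py <<'E'
import numpy as np, cv2
from rig import robot, cams, ticket
from scipy.spatial.transform import Rotation as R
def info(n):
    i=cams.camera_info(n); return np.array(i["intrinsics"],float),np.array(i["dist"],float),np.array(i["pose"],float)
def ray(n,u,v,z):
    K,D,P=info(n); p=cv2.undistortPoints(np.array([[[u,v]]],float),K,D)[0,0]
    d=P[:3,:3]@[p[0],p[1],1]; o=P[:3,3]; return o+d*(z-o[2])/d[2]
def proj(n,pts):
    K,D,P=info(n); Q=np.linalg.inv(P); r,_=cv2.Rodrigues(Q[:3,:3])
    return cv2.projectPoints(np.array(pts,float).reshape(-1,1,3),r,Q[:3,3],K,D)[0][:,0]
def shot(n,f,crop=None,k=1):
    im=cams.camera(n)[:,:,::-1].copy(); cv2.imwrite(f"pics/{f}_full.png",im)
    if crop: a,b,c,d=crop; im=im[b:d,a:c]
    if k!=1: im=cv2.resize(im,None,fx=k,fy=k,interpolation=cv2.INTER_CUBIC)
    cv2.imwrite(f"pics/{f}.png",im); return im
def tcp():
    o=robot.get_obs(); return np.array(o["position"]),R.from_quat(o["tool_rot"]),o
E
python3 - <<'E'
from h import *
shot("scene","s0");shot("top","t0")
p,r,o=tcp();print(p,r.as_matrix().round(3),o["time"],o["grip_width"])
for n in("scene","top"):print(info(n)[2].round(3),info(n)[0][0,0])
E
```

```text
[ 0.18927795 -0.59508818  0.29137858] [[ 0.953  0.303 -0.   ]
 [ 0.303 -0.953  0.002]
 [ 0.    -0.002 -1.   ]] 0.1 0.08680176438707196
[[ 0.452  0.673 -0.585  1.159]
 [ 0.892 -0.34   0.299 -0.321]
 [ 0.003 -0.657 -0.754  0.823]
 [ 0.     0.     0.     1.   ]] 366.00479933132596
[[ 0.025 -0.993  0.119  0.476]
 [-1.    -0.023  0.014 -0.074]
 [-0.011 -0.119 -0.993  1.144]
 [ 0.     0.     0.     1.   ]] 463.4177811678267
```

View pics/s0.png

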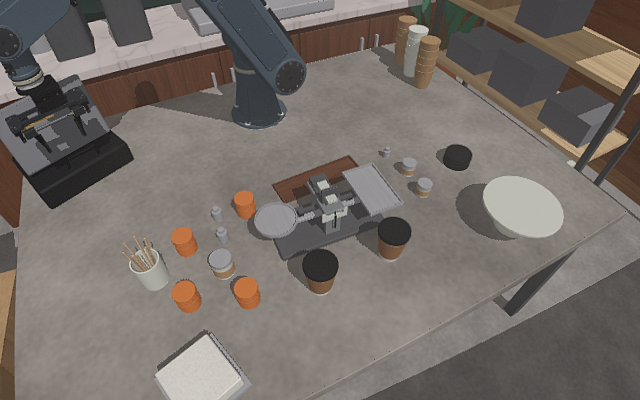

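View pics/t0.png

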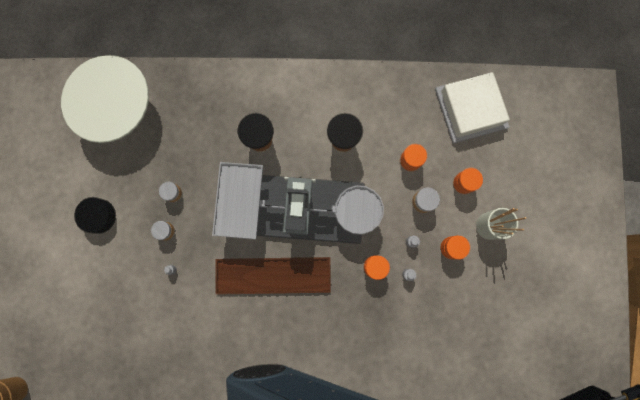

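The top view shows the grey-lidded tins: a large one at (427,200) and small ones at (168,191) and (161,231). Knobbed weights are at (413,242), (410,275) and (170,270). The orange cans at (377,268), (456,247), (469,180) and (415,156) are look-alikes. The large tin is the grey-lidded one with a cream label, at (221,263) in the scene view. I'll confirm with an enlarged crop.

```bash
python3 - <<'E'
from h import *
im=cv2.imread("pics/t0_full.png")
c=cv2.resize(im[145:300,145:495],None,fx=2.28,fy=2.28,interpolation=cv2.INTER_CUBIC)
s=cv2.imread("pics/s0_full.png")
a=cv2.resize(s[195:285,190:290],(260,234),interpolation=cv2.INTER_CUBIC);b=cv2.resize(s[130:220,370:470],(260,234),interpolation=cv2.INTER_CUBIC);e=cv2.resize(s[150:250,260:370],(257,234),interpolation=cv2.INTER_CUBIC)
row=np.hstack([a,b,e]); row=cv2.copyMakeBorder(row,0,0,0,c.shape[1]-row.shape[1],0)
cv2.imwrite("pics/c0.png",np.vstack([c,row]));print(c.shape)
E
```

```text
(353, 798, 3)
```

View pics/c0.png

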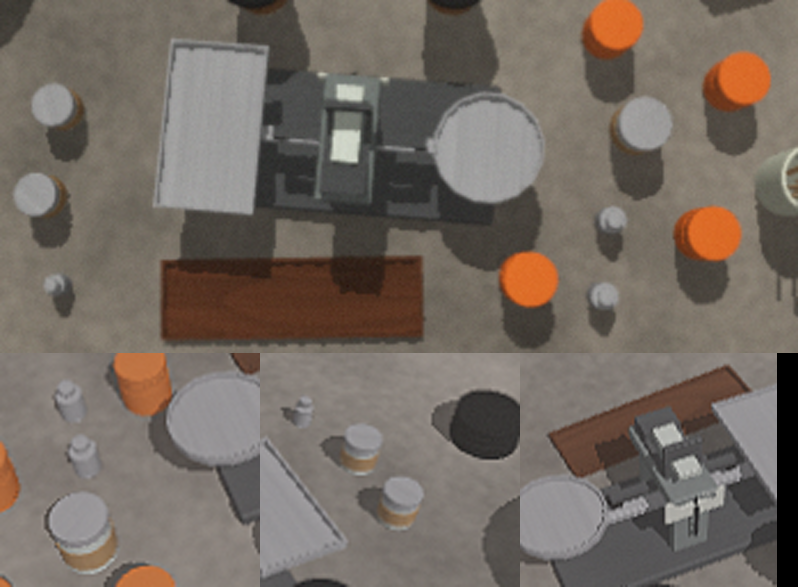

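Confirmed: the large tin is cream-labelled with a grey lid at full-image (426,199). The small tins are at (169,191) and (162,230), the 100 g weight at (168,270), and the 200 g weights at (413,240) and (410,273). The orange cans are the look-alikes. Next I'll compute positions and check them with an overlay.

```bash
cat > m.py <<'E'
from h import *
f=lambda x,y:(145+x/2.28,145+y/2.28)
it={"L":(641,124,.064),"Sa":(55,106,.046),"Sb":(38,195,.046),"w1":(53,283,.04),"wa":(610,213,.047),"wb":(603,291,.047)}
rim=[(172,40),(268,47),(253,213),(155,207)]
rp=(489,148)
E
python3 - <<'E'
from m import *
pos={k:ray("top",*f(v[0],v[1]),v[2]) for k,v in it.items()}
for k,v in pos.items():print(k,v.round(4))
c=np.array([ray("top",*f(*q),.091) for q in rim]);print(c.round(4),c.mean(0).round(4))
g=c.mean(0);w=ray("top",*f(*rp),.091);print(w.round(4),np.linalg.norm(g-w));
d=(g-w)[:2];print("yaw",np.arctan2(-d[0],d[1]))
# longest axis dir
for a,b in((c[3],c[0]),(c[2],c[1])):print(np.arctan2((b-a)[1],(b-a)[0]),np.linalg.norm(b-a))
tr=[(161,261),(421,257),(423,339),(162,343)]
t=np.array([ray("top",*f(*q),.01) for q in tr]);print("tray",t.round(4),t.mean(0))
# overlay
def ring(x,y,z,r):
    a=np.linspace(0,6.28,25);return np.c_[x+r*np.cos(a),y+r*np.sin(a),0*a+z]
R_={"L":[(.028,.064),(.028,0)],"Sa":[(.023,.046),(.023,0)],"Sb":[(.023,.046),(.023,0)],"w1":[(.0115,.027),(.0115,0)],"wa":[(.0145,.034),(.0145,0)],"wb":[(.0145,.034),(.0145,0)]}
out=[]
for n,crops in(("top",[(145,145,495,300)]),("scene",[(190,190,290,285),(370,130,470,225)])):
    im=cv2.imread(f"pics/{n[0]}0_full.png");k=2.28 if n=="top" else 3.6
    for a,b,c2,d2 in crops:
        o=cv2.resize(im[b:d2,a:c2],None,fx=k,fy=k,interpolation=cv2.INTER_CUBIC)
        def L(P):
            q=((proj(n,P)-[a,b]+.5)*k-.5);cv2.polylines(o,[np.round(q*8).astype(np.int32)],False,(0,255,0),1,cv2.LINE_AA,3)
        for kk,p in pos.items():
            for r,z in R_[kk]:L(ring(p[0],p[1],z,r))
        L(ring(w[0],w[1],.091,.0535));L(ring(g[0],g[1],.091,.05))
        out.append(o)
h=np.hstack(out[1:]);h=cv2.copyMakeBorder(h,0,0,0,max(0,out[0].shape[1]-h.shape[1]),0)[:,:out[0].shape[1]]
im=np.vstack([out[0],h[:245]]);print(im.shape);cv2.imwrite("pics/ov.png",np.vstack([out[0],h])[:600])
E
```

```text
L [ 0.615  -0.3199  0.064 ]
Sa [0.6221 0.2951 0.046 ]
Sb [0.5273 0.3075 0.046 ]
w1 [0.4359 0.2881 0.04  ]
wa [ 0.5234 -0.2912  0.047 ]
wb [ 0.443  -0.2842  0.047 ]
[[0.6867 0.1631 0.091 ]
 [0.6815 0.0645 0.091 ]
 [0.513  0.0731 0.091 ]
 [0.5164 0.1719 0.091 ]] [0.5994 0.1182 0.091 ]
[ 0.5837 -0.161   0.091 ] 0.2795651459944437
yaw -0.05614569493731509
-0.05147490929333795 0.1705383513199551
-0.050794126972718526 0.16867916090074422
tray [[ 0.4618  0.1816  0.01  ]
 [ 0.4735 -0.0968  0.01  ]
 [ 0.3871 -0.1008  0.01  ]
 [ 0.375   0.1766  0.01  ]] [0.42437579 0.04013184 0.01      ]
(598, 798, 3)
```

View pics/ov.png

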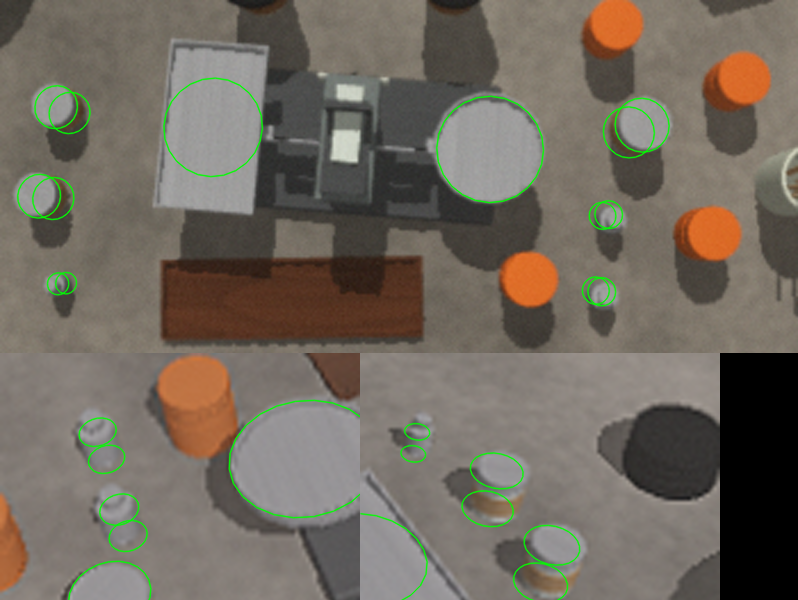

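The overlay fits within about 3 mm in both views: pans at (0.599,0.118) and (0.584,-0.161), yaw about -0.053. Plan: place the two 200 g weights first, then the three tins. First move is to turn the tool parallel to the balance and go over the near 200 g weight (wb).

```bash
cat > d.py <<'E'
import sys; from h import *
psi=-0.053; C=np.array([.5916,-.0214])
bx=np.array([np.cos(psi),np.sin(psi)]);by=np.array([-np.sin(psi),np.cos(psi)])
P={"L":(.615,-.3199),"Sa":(.6221,.2951),"Sb":(.5273,.3075),"w1":(.4359,.2881),"wa":(.5234,-.2912),"wb":(.443,-.2842)}
def B(x,y): return C+bx*x+by*y
def show(xy,z=None):
    p,r,o=tcp(); t=np.array([*xy,p[2] if z is None else z])
    print("world",t.round(4),"tool cm",(r.inv().apply(t-p)*100).round(2),"at",p.round(4),"grip",round(o["grip_width"],4),"F",np.round(o["ft_force"],1),"t",round(o["time"],1),"q6",round(o["q"][5],2))
    X=r.as_matrix();print("  yaw",round(np.arctan2(X[1,0],X[0,0]),4),"tilt",X[:2,2].round(4))
if __name__=="__main__":
    a=sys.argv[1:]  # name|bx,by  [z]
    xy=P[a[0]] if a[0] in P else B(*map(float,a[0].split(",")))
    show(xy,float(a[1]) if len(a)>1 else None)
E
python3 -m crank '[[0,0,0,0,0,0.18,0.43],[0,0,0,0,0,0.181,0.43],[2.9,-4,0,0,0,0,0.43],[2.9,-4,0,0,0,0,0.43],[2.9,-4,0,0,0,0,0.43]]' 20
python3 -m crank '[[2.9,-4,0,0,0,0,0.43],[2.9,-4,0,0,0,0,0.43],[2.9,-4,0,0,0,0,0.43],[2.9,-4,0,0,0,0,0.43],[0,0,0,0,0,0,0.43]]'
python3 d.py wb .078
```

```text
time: 0.72
position: [0.2832, -0.479, 0.2918]
tool_rot: [1.0, -0.027, -0.0, -0.001]
ft_force: [0.9, 0.2, -0.2]
grip_width: 0.0513
grip_force: 0.0
time: 1.35
position: [0.4082, -0.3237, 0.2919]
tool_rot: [1.0, -0.024, -0.0, -0.001]
ft_force: [0.0, -0.1, -0.6]
grip_width: 0.0497
grip_force: 0.0
world [ 0.443  -0.2842  0.078 ] tool cm [ 3.31 -4.07 21.39] at [ 0.4082 -0.3237  0.2919] grip 0.0497 F [ 0.  -0.1 -0.6] t 1.4 q6 0.73
  yaw -0.0481 tilt [-0.0008  0.0018]
```

```bash

python3 -m crank '[[3.3,-4.1,0,0,0,0.005,0.43],[0,0,5,0,0,0,0.43],[0,0,5,0,0,0,0.43],[0,0,5,0,0,0,0.43],[0,0,3,0,0,0,0.43]]' | head -2
python3 -m crank '[[0,0,0,0,0,0,0.43]]' | head -2
python3 d.py wb .078; python3 -c "
from h import *
shot('top','a1');shot('scene','b1')
a=cv2.imread('pics/a1_full.png')[200:320,360:480];b=cv2.imread('pics/b1_full.png')[160:280,160:280]
cv2.imwrite('pics/ab1.png',cv2.resize(np.hstack([a,b]),None,fx=3.3,fy=3.3,interpolation=cv2.INTER_CUBIC))"
```

```text
time: 1.98
position: [0.4409, -0.288, 0.1097]
time: 2.1
position: [0.4405, -0.2875, 0.11]
world [ 0.443  -0.2842  0.078 ] tool cm [ 0.24 -0.33  3.2 ] at [ 0.4405 -0.2875  0.11  ] grip 0.0494 F [ 0.1  0.2 -0.6] t 2.1 q6 0.84
  yaw -0.0592 tilt [-0.0043  0.0039]
```

View pics/ab1.png

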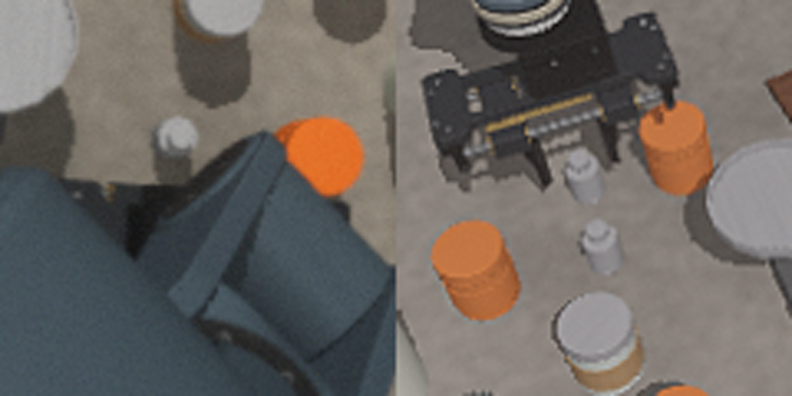

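The scene half shows the fingers astride the near 200 g weight at (582,165), with the orange can clear of them. I'll correct 2–3 mm, go down and grip.

```bash

python3 -m crank '[[0.3,-0.3,1.5,0,0,0,0.43],[0,0,1.5,0,0,0,0.43],[0,0,0,0,0,0,0.43]]' | head -2
python3 d.py wb .078
python3 -m crank '[[0,0,0.1,0,0,0,0.8],[0,0,0,0,0,0,0.8],[0,0,0,0,0,0,0.8],[0,0,0,0,0,0,0.8]]' 20
python3 -m crank '[[0,0,-4,0,0,0,0.8],[0,0,-4,0,0,0,0.8],[0,0,-4,0,0,0,0.8],[0,0,-4,0,0,0,0.8],[0,0,0,0,0,0,0.8]]'
python3 d.py .022,-.14 .20
```

```text
time: 2.58
position: [0.4448, -0.2842, 0.0813]
world [ 0.443  -0.2842  0.078 ] tool cm [-0.18  0.01  0.33] at [ 0.4448 -0.2842  0.0813] grip 0.0495 F [-0.1 -0.3  0.1] t 2.6 q6 0.85
  yaw -0.0578 tilt [-0.0017  0.0016]
time: 3.08
position: [0.4456, -0.2852, 0.0816]
tool_rot: [1.0, -0.029, 0.0, 0.001]
ft_force: [0.4, 0.3, 0.7]
grip_width: 0.0286
grip_force: 20.0
time: 3.7
position: [0.4463, -0.2856, 0.244]
tool_rot: [1.0, -0.029, 0.003, 0.002]
ft_force: [-0.3, -0.1, -2.7]
grip_width: 0.0282
grip_force: 20.0
world [ 0.6062 -0.1624  0.2   ] tool cm [ 15.22 -13.25   4.43] at [ 0.4463 -0.2856  0.244 ] grip 0.0282 F [-0.3 -0.1 -2.7] t 3.7 q6 0.85
  yaw -0.0581 tilt [ 0.0049 -0.0046]
```

```bash

python3 -m crank '[[3.8,-3.3,0,0,0,0,0.8],[3.8,-3.3,0,0,0,0,0.8],[3.8,-3.3,0,0,0,0,0.8],[3.8,-3.3,1,0,0,0,0.8],[0,0,0,0,0,0,0.8]]'|head -2
python3 d.py .022,-.14 .20
```

```text
time: 4.32
position: [0.6056, -0.1587, 0.2282]
world [ 0.6062 -0.1624  0.2   ] tool cm [0.08 0.37 2.82] at [ 0.6056 -0.1587  0.2282] grip 0.0281 F [-0.6 -0.7 -1.9] t 4.3 q6 1.19
  yaw -0.0538 tilt [-0.0033  0.0025]
```

```bash

python3 -m crank '[[0.1,0.3,2.8,0,0,0,0.8],[0,0,2,0,0,0,0.8],[0,0,1,0,0,0,0.8],[0,0,0.6,0,0,0,0.8],[0,0,0,0,0,0,0.8]]'
python3 d.py .022,-.14 .158
```

```text
time: 4.95
position: [0.6053, -0.1651, 0.1671]
tool_rot: [1.0, -0.029, -0.0, -0.0]
ft_force: [0.7, 0.9, -1.6]
grip_width: 0.0284
grip_force: 20.0
world [ 0.6062 -0.1624  0.158 ] tool cm [ 0.07 -0.28  0.91] at [ 0.6053 -0.1651  0.1671] grip 0.0284 F [ 0.7  0.9 -1.6] t 5.0 q6 1.19
  yaw -0.0586 tilt [-0.0005  0.0002]
```

```bash

python3 -m crank '[[0.1,-0.2,0.5,0,0,0,0.8],[0,0,0.4,0,0,0,0.8],[0,0,0,0,0,0,0.8]]'
python3 -m crank '[[0,0,0,0,0,0,0.48],[0,0,0,0,0,0,0.48],[0,0,0,0,0,0,0.48],[0,0,0,0,0,0,0.48]]'
python3 -m crank '[[0,0,-3,0,0,0,0.48],[0,0,-5,0,0,0,0.48],[0,0,0,0,0,0,0.48]]'|head -2
python3 d.py wa .079
```

```text
time: 5.32
position: [0.6068, -0.1629, 0.1583]
tool_rot: [1.0, -0.029, 0.0, 0.0]
ft_force: [0.9, -0.2, -1.1]
grip_width: 0.028
grip_force: 20.0
time: 5.82
position: [0.6067, -0.163, 0.1584]
tool_rot: [1.0, -0.029, 0.0, 0.0]
ft_force: [-0.3, 0.6, 0.3]
grip_width: 0.0449
grip_force: 0.0
time: 6.2
position: [0.6091, -0.164, 0.2428]
world [ 0.5234 -0.2912  0.079 ] tool cm [-7.97 13.14 16.35] at [ 0.6091 -0.164   0.2428] grip 0.0448 F [ 0.1 -0.3 -0.2] t 6.2 q6 1.19
  yaw -0.0581 tilt [ 0.0091 -0.0042]
```

```bash

python3 -m crank '[[-4,6,0,0,0,0,0.43],[-4,6,0,0,0,0,0.43],[0,1,0,0,0,-0.18,0.43],[0,0,0,0,0,-0.18,0.43],[0,0,0,0,0,0,0.43]]'|head -2
python3 d.py wa .079
python3 -c "
from h import *
shot('top','a2')
a=cv2.imread('pics/a2_full.png')[130:300,300:500]
cv2.imwrite('pics/a2c.png',cv2.resize(a,None,fx=3,fy=3,interpolation=cv2.INTER_CUBIC))"
```

```text
time: 6.82
position: [0.5301, -0.2727, 0.2373]
world [ 0.5234 -0.2912  0.079 ] tool cm [-1.17  1.59 15.83] at [ 0.5301 -0.2727  0.2373] grip 0.0498 F [-0.1  1.2  0.4] t 6.8 q6 0.61
  yaw 0.299 tilt [-0.0015  0.0012]
```

View pics/a2c.png

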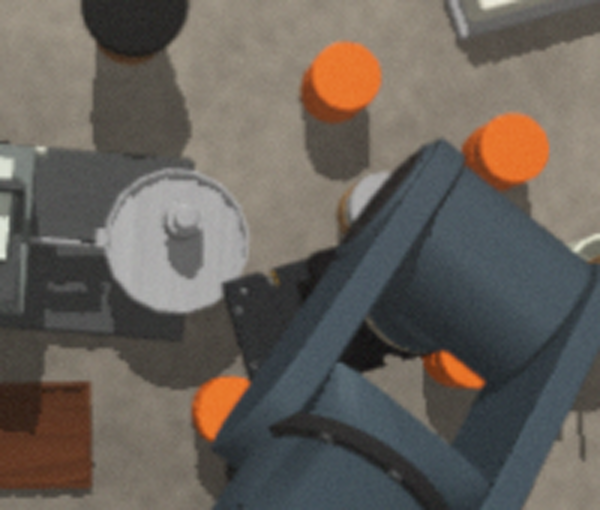

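The first weight stands on the round pan at crop (183,220), at the far side as planned. The turned gripper leaves the pan free. Next is the second 200 g weight.

```bash

python3 -m crank '[[-1.2,1.6,4,0,0,0,0.43],[0,0,4,0,0,0,0.43],[0,0,3,0,0,0,0.43],[0,0,0,0,0,0,0.43]]'|head -2
python3 d.py wa .079
```

```text
time: 7.38
position: [0.5227, -0.29, 0.1256]
world [ 0.5234 -0.2912  0.079 ] tool cm [0.04 0.16 4.66] at [ 0.5227 -0.29    0.1256] grip 0.0494 F [ 0.1 -0.   0.4] t 7.4 q6 0.58
  yaw 0.3004 tilt [-0.0051  0.0042]
```

```bash

python3 -m crank '[[0.0,0.1,2.3,0,0,0,0.43],[0,0,2.2,0,0,0,0.43],[0,0,0,0,0,0,0.43]]'
python3 -m crank '[[0,0,0,0,0,0,0.8],[0,0,0,0,0,0,0.8],[0,0,0,0,0,0,0.8],[0,0,0,0,0,0,0.8]]' 20
python3 -m crank '[[0,0,-4,0,0,0,0.8],[0,0,-4,0,0,0,0.8],[0,0,-4,0,0,0,0.8],[0,0,-3,0,0,0,0.8],[0,0,0,0,0,0,0.8]]'
python3 -m crank '[[0,0,0,0,0,0.18,0.8],[0,0,0,0,0,0.178,0.8],[0,0,0,0,0,0,0.8]]'|head -2
python3 d.py -.022,-.14 .20
```

```text
time: 7.75
position: [0.5243, -0.2921, 0.0832]
tool_rot: [0.989, 0.15, -0.0, -0.001]
ft_force: [-0.4, -0.1, 0.9]
grip_width: 0.0494
grip_force: 0.0
time: 8.25
position: [0.5248, -0.2928, 0.0843]
tool_rot: [0.989, 0.15, 0.001, 0.001]
ft_force: [0.4, 1.1, 4.4]
grip_width: 0.0283
grip_force: 20.0
time: 8.88
position: [0.5253, -0.2933, 0.2353]
tool_rot: [0.989, 0.15, 0.002, 0.002]
ft_force: [-0.0, -0.1, -2.4]
grip_width: 0.028
grip_force: 20.0
time: 9.25
position: [0.5235, -0.2919, 0.2311]
world [ 0.5622 -0.16    0.2   ] tool cm [  3.16 -13.37   3.13] at [ 0.5235 -0.2919  0.2311] grip 0.0282 F [-0.5 -0.3 -1.9] t 9.2 q6 0.93
  yaw -0.0542 tilt [-0.0031  0.0025]
```

```bash

python3 -m crank '[[0.8,-4.4,0,0,0,0,0.8],[1.2,-4.4,0,0,0,0,0.8],[1.2,-4.4,0,0,0,0,0.8],[0,0,3,0,0,0,0.8],[0,0,0,0,0,0,0.8]]'|head -2
python3 d.py -.022,-.14 .160
```

```text
time: 9.88
position: [0.5619, -0.161, 0.2003]
world [ 0.5622 -0.16    0.16  ] tool cm [ 0.06 -0.08  4.03] at [ 0.5619 -0.161   0.2003] grip 0.0281 F [-0.8 -0.  -2. ] t 9.9 q6 1.15
  yaw -0.0526 tilt [-0.0069  0.0033]
```

```bash

python3 -m crank '[[0,-0.1,2,0,0,0,0.8],[0,0,1.5,0,0,0,0.8],[0,0,0.5,0,0,0,0.8],[0,0,0,0,0,0,0.8]]'|sed -n 1,4p
python3 -m crank '[[0,0,0.2,0,0,0,0.8],[0,0,0,0,0,0,0.8]]'|sed -n 2,4p
python3 -m crank '[[0,0,0,0,0,0,0.48],[0,0,0,0,0,0,0.48],[0,0,0,0,0,0,0.48],[0,0,0,0,0,0,0.48]]'|sed -n 2,4p
python3 -m crank '[[0,0,-3,0,0,0,0.48],[0,0,-5,0,0,0,0.48],[0,0,-3,0,0,0,0.48],[0,0,0,0,0,0,0.14]]'|head -2
python3 d.py L .12
```

```text
time: 10.38
position: [0.5637, -0.1619, 0.1631]
tool_rot: [1.0, -0.028, -0.0, -0.0]
ft_force: [0.1, 1.3, -2.1]
position: [0.564, -0.1617, 0.1617]
tool_rot: [1.0, -0.028, 0.0, 0.0]
ft_force: [-1.4, 1.0, -2.0]
position: [0.5639, -0.1616, 0.1614]
tool_rot: [1.0, -0.028, 0.0, 0.0]
ft_force: [-0.6, 0.2, -0.6]
time: 11.62
position: [0.5651, -0.1621, 0.274]
world [ 0.615  -0.3199  0.12  ] tool cm [ 5.77 15.43 15.48] at [ 0.5651 -0.1621  0.274 ] grip 0.0497 F [ 0.6 -0.6 -0.1] t 11.6 q6 1.16
  yaw -0.056 tilt [ 0.0059 -0.003 ]
```

```bash

python3 -m crank '[[1.4,5,0,0,0,0,0.14],[2,5,0,0,0,0,0.14],[2.3,5.4,0,0,0,0,0.14],[0,0,4,0,0,0,0.14],[0,0,4,0,0,0,0.14]]'|head -2
python3 -m crank '[[0,0,4,0,0,0,0.14],[0,0,0,0,0,0,0.14]]'|head -2
python3 d.py L .096
python3 -c "
from h import *
shot('top','a3');shot('scene','b3')
a=cv2.imread('pics/a3_full.png')[130:270,320:460];b=cv2.imread('pics/b3_full.png')[170:310,180:320]
cv2.imwrite('pics/ab3.png',cv2.resize(np.hstack([a,b]),None,fx=2.8,fy=2.8,interpolation=cv2.INTER_CUBIC))"
```

```text
time: 12.25
position: [0.6113, -0.3192, 0.1883]
time: 12.5
position: [0.609, -0.3164, 0.1455]
world [ 0.615  -0.3199  0.096 ] tool cm [0.67 0.34 4.94] at [ 0.609  -0.3164  0.1455] grip 0.0747 F [0.8 0.1 0.4] t 12.5 q6 0.99
  yaw -0.0564 tilt [-0.0098  0.0072]
```

View pics/ab3.png

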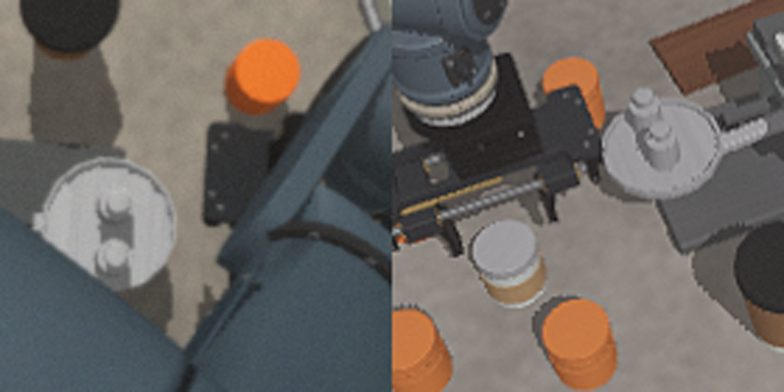

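Both weights stand upright on the round pan at left crop (115,205) and (112,255). The large tin sits unmoved between the fingers at right crop (504,247).

```bash
python3 -c "
from h import *
print(ray('scene',220.3,258.3,.064))"
python3 -m crank '[[0.6,0.3,2,0,0,0,0.14],[0,0,2,0,0,0,0.14],[0,0,0.7,0,0,0,0.14],[0,0,0,0,0,0,0.14]]'|sed -n 1,4p
python3 d.py L .096
```

```text
[ 0.61943925 -0.32039694  0.064     ]
time: 13.1
position: [0.6173, -0.3214, 0.1031]
tool_rot: [1.0, -0.028, -0.001, -0.001]
ft_force: [0.1, -0.6, 0.6]
world [ 0.615  -0.3199  0.096 ] tool cm [-0.24 -0.14  0.71] at [ 0.6173 -0.3214  0.1031] grip 0.0746 F [ 0.1 -0.6  0.6] t 13.1 q6 0.99
  yaw -0.0561 tilt [-0.0017  0.0013]
```

```bash

python3 -m crank '[[0,0,0.4,0,0,0,0.14],[0,0,0,0,0,0,0.6],[0,0,0,0,0,0,0.6],[0,0,0,0,0,0,0.6],[0,0,0,0,0,0,0.6]]' 20
python3 -m crank '[[0,0,-4,0,0,0,0.6],[0,0,-5,0,0,0,0.6],[0,0,-5,0,0,0,0.6],[0,0,-5,0,0,0,0.6],[0,0,0,0,0,0,0.6]]'
python3 d.py 0,.14
```

```text
time: 13.72
position: [0.6181, -0.3221, 0.1007]
tool_rot: [1.0, -0.028, 0.0, 0.0]
ft_force: [0.6, -0.8, 0.9]
grip_width: 0.0559
grip_force: 20.0
time: 14.35
position: [0.6198, -0.323, 0.2956]
tool_rot: [1.0, -0.028, 0.004, 0.003]
ft_force: [-0.2, -0.3, -2.6]
grip_width: 0.0556
grip_force: 20.0
world [0.599  0.1184 0.2956] tool cm [ -4.55 -43.96  -0.3 ] at [ 0.6198 -0.323   0.2956] grip 0.0556 F [-0.2 -0.3 -2.6] t 14.3 q6 0.99
  yaw -0.0561 tilt [ 0.0088 -0.0063]
```

```bash

python3 -m crank '[[-0.5,-3,0,0,0,0,0.6],[-0.5,-5,0,0,0,0,0.6],[-0.5,-5,0,0,0,0,0.6],[-0.5,-5,0,0,0,0,0.6],[-0.5,-5,0,0,0,0,0.6]]'|head -2
python3 -m crank '[[-0.5,-5,0,0,0,0,0.6],[-0.5,-5,0,0,0,0,0.6],[-0.5,-5,0,0,0,0,0.6],[-0.5,-5,0,0,0,0,0.6],[0,0,0,0,0,0,0.6]]'|head -2
python3 -m crank '[[0,0,0,0,0,0,0.6]]'|head -2
python3 d.py 0,.14 .21
```

```text
time: 14.98
position: [0.6044, -0.0888, 0.2878]
time: 15.6
position: [0.595, 0.1137, 0.2879]
time: 15.72
position: [0.5963, 0.1099, 0.2886]
world [0.599  0.1184 0.21  ] tool cm [ 0.25 -0.87  7.86] at [0.5963 0.1099 0.2886] grip 0.0553 F [ 0.5 -0.6 -1.9] t 15.7 q6 1.62
  yaw -0.0554 tilt [-0.0031 -0.0007]
```

```bash

python3 -m crank '[[0.2,-0.7,3,0,0,0,0.6],[0,0,3,0,0,0,0.6],[0,0,1.5,0,0,0,0.6],[0,0,0,0,0,0,0.6]]'|sed -n 1,4p
python3 d.py 0,.14 .20
```

```text
time: 16.23
position: [0.599, 0.1157, 0.2139]
tool_rot: [1.0, -0.029, -0.002, 0.0]
ft_force: [-0.0, 0.8, -1.4]
world [0.599  0.1184 0.2   ] tool cm [-0.   -0.27  1.39] at [0.599  0.1157 0.2139] grip 0.0556 F [-0.   0.8 -1.4] t 16.2 q6 1.64
  yaw -0.0579 tilt [-0.0033 -0.0001]
```

```bash

python3 -m crank '[[0,-0.2,0.8,0,0,0,0.6],[0,0,0.5,0,0,0,0.6],[0,0,0.2,0,0,0,0.6],[0,0,0,0,0,0,0.6]]'|sed -n 1,4p
python3 -m crank '[[0,0,0,0,0,0,0.23],[0,0,0,0,0,0,0.23],[0,0,0,0,0,0,0.23],[0,0,0,0,0,0,0.23]]'
python3 -m crank '[[0,0,-2,0,0,0,0.23],[0,0,-4,0,0,0,0.23],[0,0,-4,0,0,0,0.23],[0,0,0,0,0,0,0.23]]'|head -2
python3 d.py Sa .15
python3 -c "
from h import *
shot('top','a4');shot('scene','b4')
a=cv2.imread('pics/a4_full.png')[150:290,140:280];b=cv2.imread('pics/b4_full.png')[120:260,310:450]
cv2.imwrite('pics/ab4.png',cv2.resize(np.hstack([a,b]),None,fx=2.8,fy=2.8,interpolation=cv2.INTER_CUBIC))"
```

```text
time: 16.73
position: [0.5996, 0.119, 0.2004]
tool_rot: [1.0, -0.028, 0.0, 0.0]
ft_force: [-0.6, -0.7, -2.0]
time: 17.23
position: [0.5997, 0.1189, 0.2004]
tool_rot: [1.0, -0.028, 0.0, -0.0]
ft_force: [0.2, -0.6, 0.7]
grip_width: 0.0668
grip_force: 0.0
time: 17.73
position: [0.6016, 0.119, 0.3042]
world [0.6221 0.2951 0.15  ] tool cm [  0.93 -17.69  15.44] at [0.6016 0.119  0.3042] grip 0.067 F [-0.  -0.6 -0.4] t 17.7 q6 1.64
  yaw -0.0561 tilt [0.0087 0.0001]
```

View pics/ab4.png

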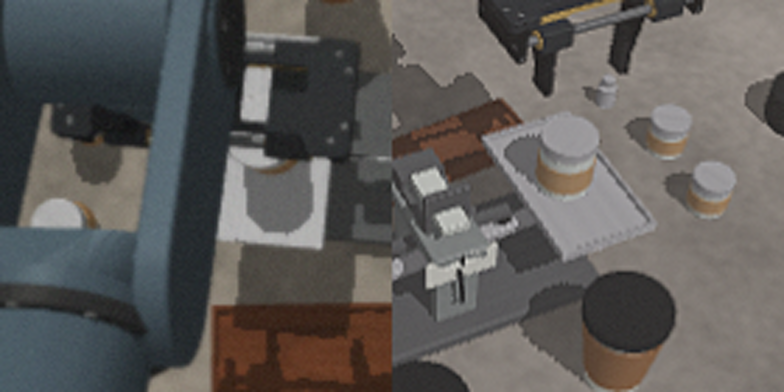

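The large tin stands mid-pan at right crop (567,150). The small tins are unmoved at (669,118) and (713,180). Next is small tin a.

```bash
python3 -c "
from h import *
print(ray('scene',408.9,162.1,.046),ray('scene',424.6,184.3,.046))"
python3 -m crank '[[0.3,-4.4,0,0,0,0,0.23],[0.2,-4.4,1,0,0,0,0.23],[0.2,-4.4,4,0,0,0,0.23],[0.2,-4.4,4,0,0,0,0.23],[0,0,4,0,0,0,0.23]]'|head -2
python3 -m crank '[[0,0,2,0,0,0,0.23],[0,0,0,0,0,0,0.23]]'|head -2
python3 d.py Sa .085
```

```text
[0.5289108  0.31184215 0.046     ] [0.62940141 0.29620252 0.046     ]
time: 18.45
position: [0.617, 0.2973, 0.1668]
time: 18.7
position: [0.6171, 0.2932, 0.1476]
world [0.6221 0.2951 0.085 ] tool cm [ 0.52 -0.23  6.26] at [0.6171 0.2932 0.1476] grip 0.0671 F [0.3 0.4 0.8] t 18.7 q6 1.91
  yaw -0.0569 tilt [-0.0054 -0.0016]
```

```bash

python3 -m crank '[[0.7,-0.2,3,0,0,0,0.23],[0,0,2,0,0,0,0.23],[0,0,1,0,0,0,0.23],[0,0,0.2,0,0,0,0.23],[0,0,0,0,0,0,0.23]]'|sed -n 1,4p
python3 -m crank '[[0,0,0,0,0,0,0.7],[0,0,0,0,0,0,0.7],[0,0,0,0,0,0,0.7],[0,0,0,0,0,0,0.7]]' 20
python3 -m crank '[[0,0,-3,0,0,0,0.7],[0,0,-5,0,0,0,0.7],[0,0,-5,0,0,0,0.7],[0,0,-4,0,0,0,0.7],[0,0,0,0,0,0,0.7]]'
python3 d.py .057,.14 .20
```

```text
time: 19.32
position: [0.6259, 0.2958, 0.089]
tool_rot: [1.0, -0.028, 0.001, -0.0]
ft_force: [-0.5, -0.1, 0.6]
time: 19.82
position: [0.6259, 0.2961, 0.0888]
tool_rot: [1.0, -0.028, 0.001, -0.0]
ft_force: [0.1, 1.1, 2.2]
grip_width: 0.0452
grip_force: 20.0
time: 20.45
position: [0.6274, 0.2961, 0.2624]
tool_rot: [1.0, -0.028, 0.004, -0.001]
ft_force: [-0.0, -0.1, -1.3]
grip_width: 0.0457
grip_force: 20.0
world [0.6559 0.1154 0.2   ] tool cm [ 3.82 17.9   6.23] at [0.6274 0.2961 0.2624] grip 0.0457 F [-0.  -0.1 -1.3] t 20.4 q6 1.91
  yaw -0.0561 tilt [0.0081 0.002 ]
```

```bash

python3 -m crank '[[1,4.5,0,0,0,0,0.7],[1,4.5,0,0,0,0,0.7],[1,4.5,0,0,0,0,0.7],[0.8,4.4,0,0,0,0,0.7],[0,0,0,0,0,0,0.7]]'|head -2
python3 -m crank '[[0,0,3,0,0,0,0.7],[0,0,0,0,0,0,0.7]]'|head -2
python3 d.py .057,.14 .19
```

```text
time: 21.08
position: [0.653, 0.1111, 0.2558]
time: 21.32
position: [0.651, 0.1153, 0.2244]
world [0.6559 0.1154 0.19  ] tool cm [ 0.52 -0.03  3.43] at [0.651  0.1153 0.2244] grip 0.0457 F [-0.2  0.2 -0.6] t 21.3 q6 1.63
  yaw -0.0558 tilt [-0.0086  0.0001]
```

```bash

python3 -m crank '[[0.4,0,1.5,0,0,0,0.7],[0,0,1.2,0,0,0,0.7],[0,0,0.6,0,0,0,0.7],[0,0,0,0,0,0,0.7]]'|sed -n 1,4p
python3 d.py .057,.14 .187
```

```text
time: 21.82
position: [0.6571, 0.1148, 0.1946]
tool_rot: [1.0, -0.028, -0.001, 0.0]
ft_force: [0.0, -0.5, -1.5]
world [0.6559 0.1154 0.187 ] tool cm [-0.12 -0.05  0.76] at [0.6571 0.1148 0.1946] grip 0.0454 F [ 0.  -0.5 -1.5] t 21.8 q6 1.63
  yaw -0.056 tilt [-0.0013  0.    ]
```

```bash

python3 -m crank '[[0,0,0.5,0,0,0,0.7],[0,0,0.4,0,0,0,0.7],[0,0,0,0,0,0,0.7]]'|sed -n 1,4p
python3 -m crank '[[0,0,0,0,0,0,0.35],[0,0,0,0,0,0,0.35],[0,0,0,0,0,0,0.35],[0,0,0,0,0,0,0.35]]'
python3 -m crank '[[0,0,-2,0,0,0,0.35],[0,0,-4,0,0,0,0.35],[0,0,-4,0,0,0,0.35],[0,0,0,0,0,0,0.23]]'|head -2
python3 d.py Sb .15
python3 -c "
from h import *
shot('top','a5');shot('scene','b5')
b=cv2.imread('pics/b5_full.png')[120:260,280:450]
cv2.imwrite('pics/ab5.png',cv2.resize(b,None,fx=3,fy=3,interpolation=cv2.INTER_CUBIC))"
```

```text
time: 22.2
position: [0.6573, 0.1146, 0.1861]
tool_rot: [1.0, -0.028, -0.0, 0.0]
ft_force: [-0.5, 0.2, -0.8]
time: 22.7
position: [0.6575, 0.1146, 0.1864]
tool_rot: [1.0, -0.028, 0.0, -0.0]
ft_force: [0.7, 0.3, -0.3]
grip_width: 0.0564
grip_force: 0.0
time: 23.2
position: [0.6595, 0.1147, 0.2907]
world [0.5273 0.3075 0.15  ] tool cm [-14.41 -18.5   13.95] at [0.6595 0.1147 0.2907] grip 0.0612 F [ 0.9 -0.   0.4] t 23.2 q6 1.63
  yaw -0.0561 tilt [0.0092 0.0001]
```

View pics/ab5.png

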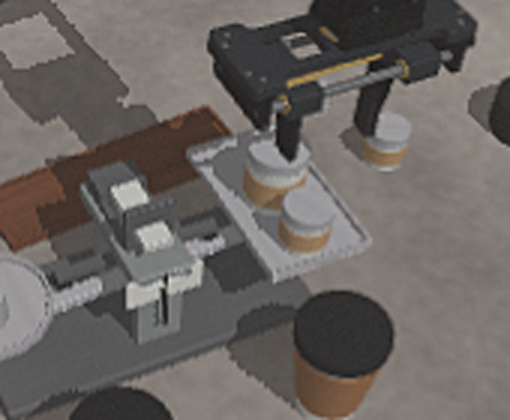

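Large tin (275,172) and small tin a (306,218) both stand on the pan. Small tin b is unmoved at (388,135), so it's next.

```bash

python3 -m crank '[[-2.5,-3.7,0,0,0,0,0.23],[-3,-3.7,0,0,0,0,0.23],[-3,-3.7,0,0,0,0,0.23],[-3,-3.7,1,0,0,0,0.23],[-3,-3.7,4,0,0,0,0.23]]'|head -2
python3 -m crank '[[0,0,4,0,0,0,0.23],[0,0,4,0,0,0,0.23],[0,0,0,0,0,0,0.23]]'|head -2
python3 d.py Sb .085
```

```text
time: 23.92
position: [0.523, 0.3089, 0.2363]
time: 24.3
position: [0.5197, 0.3064, 0.1517]
world [0.5273 0.3075 0.085 ] tool cm [ 0.83 -0.18  6.66] at [0.5197 0.3064 0.1517] grip 0.0667 F [0.2 0.6 0.8] t 24.3 q6 1.97
  yaw -0.0559 tilt [-0.0108 -0.0039]
```

```bash

python3 -m crank '[[0.7,-0.2,3,0,0,0,0.23],[0,0,2,0,0,0,0.23],[0,0,1,0,0,0,0.23],[0,0,0.6,0,0,0,0.23],[0,0,0,0,0,0,0.23]]'|sed -n 1,4p
python3 -m crank '[[0,0,0,0,0,0,0.7],[0,0,0,0,0,0,0.7],[0,0,0,0,0,0,0.7],[0,0,0,0,0,0,0.7]]' 20
python3 -m crank '[[0,0,-3,0,0,0,0.7],[0,0,-5,0,0,0,0.7],[0,0,-5,0,0,0,0.7],[0,0,-4,0,0,0,0.7],[0,0,0,0,0,0,0.7]]'
python3 d.py -.057,.14 .20
```

```text
time: 24.92
position: [0.5304, 0.3091, 0.0907]
tool_rot: [1.0, -0.028, 0.0, -0.0]
ft_force: [-0.5, -0.0, 0.4]
time: 25.42
position: [0.5306, 0.3094, 0.0908]
tool_rot: [1.0, -0.028, 0.001, -0.0]
ft_force: [-0.4, 0.2, 3.1]
grip_width: 0.0453
grip_force: 20.0
time: 26.05
position: [0.5318, 0.3096, 0.2639]
tool_rot: [1.0, -0.028, 0.004, -0.001]
ft_force: [0.5, -0.4, -1.2]
grip_width: 0.0452
grip_force: 20.0
world [0.5421 0.1214 0.2   ] tool cm [ 2.04 18.75  6.35] at [0.5318 0.3096 0.2639] grip 0.0452 F [ 0.5 -0.4 -1.2] t 26.1 q6 1.97
  yaw -0.056 tilt [0.0074 0.0024]
```

```bash

python3 -m crank '[[0.4,4.7,0,0,0,0,0.7],[0.5,4.7,0,0,0,0,0.7],[0.5,4.7,0,0,0,0,0.7],[0.6,4.7,0,0,0,0,0.7],[0,0,0,0,0,0,0.7]]'|head -2
python3 -m crank '[[0,0,3,0,0,0,0.7],[0,0,0,0,0,0,0.7]]'|head -2
python3 d.py -.057,.14 .19
```

```text
time: 26.68
position: [0.5389, 0.1172, 0.2585]
time: 26.92
position: [0.5371, 0.1208, 0.2274]
world [0.5421 0.1214 0.19  ] tool cm [ 0.52 -0.09  3.74] at [0.5371 0.1208 0.2274] grip 0.0457 F [-0.2  0.6 -0.7] t 26.9 q6 1.64
  yaw -0.0558 tilt [-0.0081  0.0001]
```

```bash

python3 -m crank '[[0.3,0,1.5,0,0,0,0.7],[0,0,1.2,0,0,0,0.7],[0,0,0.8,0,0,0,0.7],[0,0,0,0,0,0,0.7]]'|sed -n 1,4p
python3 -m crank '[[0,0,0.5,0,0,0,0.7],[0,0,0.4,0,0,0,0.7],[0,0,0.4,0,0,0,0.7],[0,0,0,0,0,0,0.7]]'|sed -n 1,4p
python3 d.py -.057,.14 .179
```

```text
time: 27.42
position: [0.5421, 0.1202, 0.1945]
tool_rot: [1.0, -0.028, -0.001, 0.0]
ft_force: [-1.2, 1.0, -1.9]
time: 27.92
position: [0.543, 0.12, 0.1822]
tool_rot: [1.0, -0.028, 0.0, -0.0]
ft_force: [1.1, 0.5, 0.4]
world [0.5421 0.1214 0.179 ] tool cm [-0.1  -0.13  0.32] at [0.543  0.12   0.1822] grip 0.0455 F [1.1 0.5 0.4] t 27.9 q6 1.64
  yaw -0.0563 tilt [0.001 0.   ]
```

```bash

python3 -m crank '[[0,0,0.3,0,0,0,0.7],[0,0,0,0,0,0,0.7]]'|sed -n 1,4p
python3 -m crank '[[0,0,0,0,0,0,0.35],[0,0,0,0,0,0,0.35],[0,0,0,0,0,0,0.35],[0,0,0,0,0,0,0.35]]'
python3 -m crank '[[0,0,-2,0,0,0,0.35],[0,0,-4,0,0,0,0.35],[0,0,-4,0,0,0,0.35],[-2,0,-4,0,0,0,0.35],[-4,0,0,0,0,0,1]]'|head -2
python3 -m crank '[[-4,0,0,0,0,0,1],[-4,3,0,0,0,0,1],[0,3,0,0,0,0,1],[0,0,0,0,0,0,1]]'
python3 -c "
from h import *
shot('top','a6');shot('scene','b6')
b=cv2.imread('pics/b6_full.png')[120:260,240:440]
a=cv2.imread('pics/a6_full.png')[150:270,200:400]
cv2.imwrite('pics/ab6.png',cv2.resize(np.vstack([a,b]),None,fx=2.3*1,fy=2.3,interpolation=cv2.INTER_CUBIC)[:600])"
```

```text
time: 28.18
position: [0.543, 0.12, 0.1792]
tool_rot: [1.0, -0.028, 0.0, 0.0]
ft_force: [1.4, 0.0, -0.2]
time: 28.68
position: [0.5424, 0.1201, 0.1793]
tool_rot: [1.0, -0.028, -0.0, -0.0]
ft_force: [0.1, 0.4, 0.4]
grip_width: 0.0563
grip_force: 0.0
time: 29.3
position: [0.4852, 0.1234, 0.3227]
time: 29.8
position: [0.3992, 0.0671, 0.3196]
tool_rot: [1.0, -0.03, 0.0, 0.0]
ft_force: [0.7, 0.5, 1.0]
grip_width: 0.0151
grip_force: 0.0
```

View pics/ab6.png

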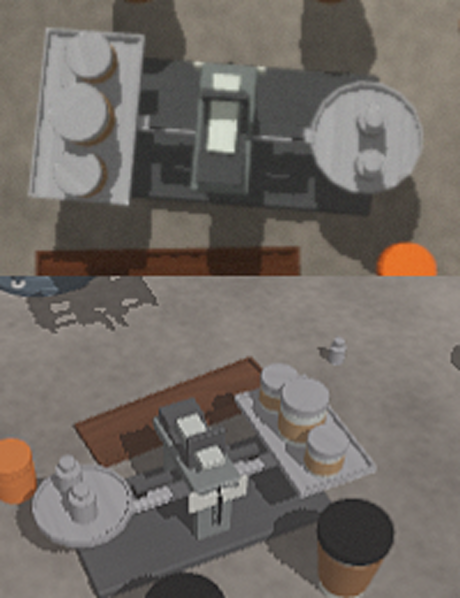

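```bash
python3 - <<'E'
from h import *
ims={k:cv2.imread(f"pics/{k}_full.png") for k in("s0","b3","b5","b6")}
g={k:cv2.cvtColor(v,cv2.COLOR_BGR2GRAY) for k,v in ims.items()}
def m(roi,k):
    a,b,c,d=roi;T=cv2.resize(g["s0"][b:d,a:c],None,fx=8,fy=8,interpolation=cv2.INTER_CUBIC)
    S=cv2.resize(g[k][b-8:d+8,a-8:c+8],None,fx=8,fy=8,interpolation=cv2.INTER_CUBIC)
    r=cv2.matchTemplate(S,T,cv2.TM_CCOEFF_NORMED);_,v,_,l=cv2.minMaxLoc(r);return round(l[0]/8-8,2),round(l[1]/8-8,2),round(v,2)
for k in("b3","b5","b6"):print(k,"wpan",m((252,222,292,244),k),"gpan",m((372,205,402,222),k) if k!="x" else "")
# expected px per mm at pans
for p in((.5837,-.161),(.64,.07)):
    q=proj("scene",[[*p,.085],[*p,.097]]);print((q[1]-q[0]).round(2))
o=[cv2.resize(v[205:245,315:355],(260,260),interpolation=cv2.INTER_CUBIC) for k,v in ims.items() if k!="b3"]
cv2.imwrite("pics/needle.png",np.hstack(o))
E
```

```text
b3 wpan (1.0, 2.75, 0.92) gpan (-0.25, -0.12, 0.95)
b5 wpan (0.62, 2.12, 0.94) gpan (-0.25, -0.12, 0.96)
b6 wpan (0.0, 0.0, 0.96) gpan (0.12, 0.25, 0.97)
[-0.44 -2.93]
[ 0.4  -2.97]
```

View pics/needle.png

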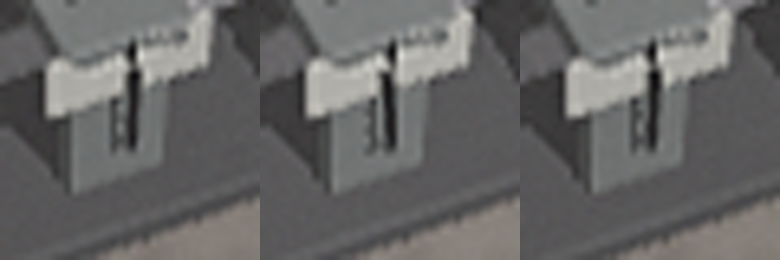

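The beam is level: the round pan is shifted 0.0 px from its empty level state and the needle is upright. Now a close look at the tower to find the press spot and the keeper tab.

```bash
python3 -m crank '[[0,0,0,0,0,0,1],[0,0,0,0,0,0,1],[0,0,0,0,0,0,1],[0,0,0,0,0,0,1],[0,0,0,0,0,0,1]]'|head -1
python3 - <<'E'
from h import *
a=cv2.imread("pics/a6_full.png")[170:245,270:330];b=cv2.imread("pics/b6_full.png")[165:245,300:360]
A=cv2.resize(a,None,fx=6.5,fy=6.5,interpolation=cv2.INTER_CUBIC);Bm=cv2.resize(b,None,fx=6.5,fy=6.5,interpolation=cv2.INTER_CUBIC)
h=max(A.shape[0],Bm.shape[0])
A=cv2.copyMakeBorder(A,0,h-A.shape[0],0,0,0)
cv2.imwrite("pics/tower.png",np.hstack([A,Bm]));print(A.shape)
E
```

```text
time: 30.52
(520, 390, 3)
```

View pics/tower.png

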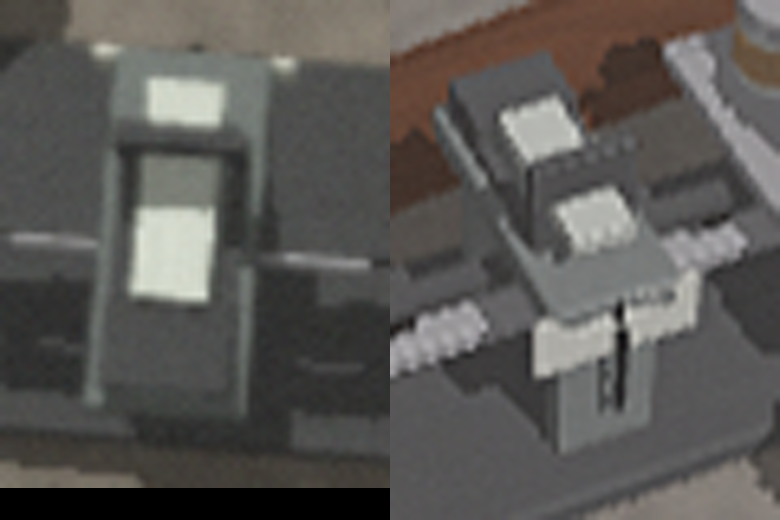

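The left half shows the plate as a light patch, its near end at (172,300). The dark bridge is below it, the tab is at y≈130–155, and the plate's far end is at y≈78. The press spot is therefore at about (175,223).

```bash
python3 - <<'E'
from h import *; from d import *
u=lambda x,y:(270+(x+.5)/6.5-.5,170+(y+.5)/6.5-.5)
def b(w): d=w[:2]-C; return (d@bx*1000).round(1),(d@by*1000).round(1)
for n,x,y,z in(("near end",172,300,.1415),("far end",186,78,.1415),("press",175,223,.1415),("tabtop",182,130,.1645),("tabbot",180,155,.1425),("tower near L",92,402,.165),("tower near R",245,412,.165),("tower far L",120,55,.165),("towerfarR",268,60,.165)):
    w=ray("top",*u(x,y),z);print(n,w.round(4),b(w))
u2=lambda x,y:(300+(x-390+.5)/6.5-.5,165+(y+.5)/6.5-.5)
for n,x,y,z in(("nearL",500,118,.1415),("nearR",552,97,.1415),("farL",578,250,.1415),("farR",635,232,.1415)):
    w=ray("scene",*u2(x,y),z);print(n,w.round(4),b(w))
E
python3 -m crank '[[0,0,0,0,0,-0.18,1],[0,0,0,0,0,-0.18,1],[0,0,0,0,0,-0.18,1],[0,0,0,0,0,-0.18,1],[0,0,0,0,0,-0.18,1]]'|head -1
python3 -m crank '[[0,0,0,0,0,-0.18,1],[0,0,0,0,0,-0.18,1],[0,0,0,0,0,-0.18,1],[0,0,0,0,0,-0.13,1],[0,0,0,0,0,0,1]]'
python3 d.py -.005,0 .24
```

```text
near end [ 0.5626 -0.0194  0.1415] (np.float64(-29.1), np.float64(0.5))
far end [ 0.6378 -0.0218  0.1415] (np.float64(46.1), np.float64(2.0))
press [ 0.5885 -0.0196  0.1415] (np.float64(-3.2), np.float64(1.6))
tabtop [ 0.6167 -0.0222  0.1645] (np.float64(25.1), np.float64(0.5))
tabbot [ 0.6114 -0.0206  0.1425] (np.float64(19.7), np.float64(1.8))
tower near L [0.5267 0.0044 0.165 ] (np.float64(-66.2), np.float64(22.3))
tower near R [ 0.5247 -0.0454  0.165 ] (np.float64(-65.6), np.float64(-27.5))
tower far L [ 0.6412 -0.0011  0.165 ] (np.float64(48.4), np.float64(22.9))
towerfarR [ 0.6406 -0.0499  0.165 ] (np.float64(50.4), np.float64(-25.9))
nearL [ 0.563  -0.0289  0.1415] (np.float64(-28.1), np.float64(-9.0))
nearR [ 0.5619 -0.0049  0.1415] (np.float64(-30.5), np.float64(14.9))
farL [ 0.6389 -0.0336  0.1415] (np.float64(47.9), np.float64(-9.7))
farR [ 0.6407 -0.0099  0.1415] (np.float64(48.4), np.float64(14.1))
time: 31.15
time: 31.78
position: [0.3994, 0.068, 0.3193]
tool_rot: [0.728, 0.686, 0.0, 0.0]
ft_force: [0.1, 0.5, -0.2]
grip_width: 0.0003
grip_force: 0.0
world [ 0.5866 -0.0211  0.24  ] tool cm [-7.8  19.21  7.93] at [0.3994 0.068  0.3193] grip 0.0003 F [ 0.1  0.5 -0.2] t 31.8 q6 -0.05
  yaw 1.5121 tilt [0.0001 0.    ]
```

Top and scene agree: press spot at balance (-3.5,+2) mm, tab about 23 mm beyond it. The tool is now turned a quarter turn, so the closed fingers are 19 mm wide across the plate. Moving over the press spot.

```bash

python3 -m crank '[[-1.5,3.8,0,0,0,0,1],[-1.5,3.8,0,0,0,0,1],[-1.5,3.8,0,0,0,0,1],[-1.5,3.8,0,0,0,0,1],[-1.5,3.8,1,0,0,0,1]]'|head -1
python3 -m crank '[[0,0,3,0,0,0,1],[0,0,2,0,0,0,1],[0,0,0,0,0,0,1]]'|head -1
python3 d.py -.005,.002 .2115
```

```text
time: 32.4
time: 32.78
world [ 0.5867 -0.0191  0.2115] tool cm [-0.15  0.32  4.59] at [ 0.5838 -0.0175  0.2574] grip 0.0004 F [-0.9 -0.2  0.5] t 32.8 q6 -0.16
  yaw 1.5118 tilt [-0.0046  0.0011]
```

```bash

python3 -m crank '[[-0.1,0.2,1.5,0,0,0,1],[0,0,1,0,0,0,1],[0,0,0.6,0,0,0,1],[0,0,0,0,0,0,1]]'|sed -n 1,4p
python3 d.py -.005,.002 .2115
python3 -m crank '[[0,0,0.5,0,0,0,1],[0,0,0.4,0,0,0,1],[0,0,0,0,0,0,1]]'|sed -n 1,4p
```

```text
time: 33.28
position: [0.5866, -0.0187, 0.2279]
tool_rot: [0.727, 0.687, -0.0, -0.0]
ft_force: [-0.5, 0.7, -0.1]
world [ 0.5867 -0.0191  0.2115] tool cm [-0.05  0.02  1.64] at [ 0.5866 -0.0187  0.2279] grip 0.0004 F [-0.5  0.7 -0.1] t 33.3 q6 -0.17
  yaw 1.5137 tilt [-0.0008  0.0002]
time: 33.65
position: [0.5866, -0.0187, 0.2189]
tool_rot: [0.727, 0.687, -0.0, -0.0]
ft_force: [-0.5, -0.6, -0.5]
```

```bash

python3 -m crank '[[0,0,0.6,0,0,0,1],[0,0,0,0,0,0,1]]'|sed -n 2,4p
python3 -m crank '[[0,0,0.4,0,0,0,1],[0,0,0,0,0,0,1]]'|sed -n 2,4p
python3 -m crank '[[0,0,0.4,0,0,0,1],[0,0,0,0,0,0,1]]'|sed -n 2,4p
python3 -m crank '[[0,0,0.3,0,0,0,1],[0,0,0,0,0,0,1]]'|sed -n 2,4p
```

```text
position: [0.5865, -0.0187, 0.2127]
tool_rot: [0.727, 0.687, -0.0, -0.0]
ft_force: [-0.2, -0.1, -0.0]
position: [0.587, -0.0188, 0.2094]
tool_rot: [0.727, 0.687, 0.0, 0.0]
ft_force: [0.1, 0.5, 2.8]
position: [0.587, -0.0188, 0.2054]
tool_rot: [0.727, 0.687, 0.0, 0.0]
ft_force: [-0.9, -0.4, 5.0]
position: [0.587, -0.0188, 0.2026]
tool_rot: [0.727, 0.687, 0.0, 0.0]
ft_force: [-0.7, 0.8, 5.1]
```

```bash

python3 -m crank '[[0,0,0.3,0,0,0,1],[0,0,0,0,0,0,1]]'|sed -n 2,4p
python3 -m crank '[[0,0,0.2,0,0,0,1],[0,0,0,0,0,0,1]]'|sed -n 2,4p
python3 -m crank '[[0,0,0.1,0,0,0,1],[0,0,0,0,0,0,1]]'|sed -n 2,4p
```

```text
position: [0.587, -0.0188, 0.1999]
tool_rot: [0.727, 0.687, 0.0, 0.0]
ft_force: [-0.8, -0.1, 6.4]
position: [0.587, -0.0188, 0.1995]
tool_rot: [0.727, 0.687, 0.0, 0.001]
ft_force: [-4.3, 0.4, 14.5]
position: [0.587, -0.0188, 0.1994]
tool_rot: [0.727, 0.687, 0.0, 0.001]
ft_force: [-5.3, 0.5, 20.6]
```

Bottomed at 20 N. Now sliding toward the tab while holding the plate down.

```bash

python3 -m crank '[[0,0.5,-0.05,0,0,0,1],[0,0.4,0,0,0,0,1],[0,0,0,0,0,0,1]]'|sed -n 2,4p
python3 -m crank '[[0,0.4,0,0,0,0,1],[0,0,0,0,0,0,1]]'|sed -n 2,4p
python3 -m crank '[[0,0.4,0,0,0,0,1],[0,0,0,0,0,0,1]]'|sed -n 2,4p
```

```text
position: [0.5886, -0.0188, 0.1993]
tool_rot: [0.726, 0.687, -0.007, -0.006]
ft_force: [-19.5, 0.2, 29.9]
position: [0.5893, -0.0188, 0.1992]
tool_rot: [0.726, 0.688, -0.01, -0.01]
ft_force: [-25.7, -2.1, 35.7]
position: [0.5951, -0.0186, 0.1993]
tool_rot: [0.726, 0.687, -0.007, -0.008]
ft_force: [-21.7, 0.1, 32.0]
```

```bash
python3 d.py -.005,.002 .2
```

```text
world [ 0.5867 -0.0191  0.2   ] tool cm [-0.1  -0.83 -0.06] at [ 0.5951 -0.0186  0.1993] grip 0.0004 F [-21.7   0.1  32. ] t 36.3 q6 -0.16
  yaw 1.5156 tilt [-0.022   0.0019]
```

```bash

python3 -m crank '[[0,0,-0.1,0,0,0,1],[0,0,0,0,0,0,1]]'|sed -n 2,4p
python3 -m crank '[[0,0,-0.1,0,0,0,1],[0,0,0,0,0,0,1]]'|sed -n 2,4p
```

```text
position: [0.5974, -0.0186, 0.1994]
tool_rot: [0.727, 0.687, -0.005, -0.006]
ft_force: [-16.1, 0.5, 23.7]
position: [0.599, -0.0187, 0.1995]
tool_rot: [0.727, 0.687, -0.004, -0.005]
ft_force: [-11.3, 1.3, 15.9]
```

```bash

python3 -m crank '[[0,0.3,-0.03,0,0,0,1],[0,0,0,0,0,0,1]]'|sed -n 2,4p
python3 -m crank '[[0,0.3,-0.03,0,0,0,1],[0,0,0,0,0,0,1]]'|sed -n 2,4p
python3 -m crank '[[0,0.3,-0.03,0,0,0,1],[0,0,0,0,0,0,1]]'|sed -n 2,4p
```

```text
position: [0.6025, -0.0189, 0.1995]
tool_rot: [0.727, 0.687, -0.003, -0.004]
ft_force: [-9.6, 1.4, 14.5]
position: [0.606, -0.0192, 0.1996]
tool_rot: [0.727, 0.687, -0.003, -0.004]
ft_force: [-8.7, 1.4, 11.1]
position: [0.61, -0.0195, 0.1996]
tool_rot: [0.727, 0.687, -0.002, -0.003]
ft_force: [-4.9, 0.8, 8.5]
```

```bash

python3 -m crank '[[0,0,0.1,0,0,0,1],[0,0,0,0,0,0,1]]'|sed -n 2,4p
python3 -m crank '[[0,0.3,-0.01,0,0,0,1],[0,0,0,0,0,0,1]]'|sed -n 2,4p
python3 -m crank '[[0,0.3,-0.01,0,0,0,1],[0,0,0,0,0,0,1]]'|sed -n 2,4p
```

```text
position: [0.6101, -0.0195, 0.1995]
tool_rot: [0.727, 0.687, -0.002, -0.003]
ft_force: [-6.4, 1.4, 13.4]
position: [0.6111, -0.0195, 0.1995]
tool_rot: [0.727, 0.687, -0.004, -0.005]
ft_force: [-11.2, 0.2, 15.0]
position: [0.6146, -0.0197, 0.1995]
tool_rot: [0.727, 0.687, -0.003, -0.004]
ft_force: [-10.5, 1.5, 13.5]
```

```bash

python3 -m crank '[[0,0.3,-0.01,0,0,0,1],[0,0,0,0,0,0,1]]'|sed -n 2,4p
python3 -m crank '[[0,0.3,-0.02,0,0,0,1],[0,0,0,0,0,0,1]]'|sed -n 2,4p
python3 -m crank '[[0,0.3,-0.02,0,0,0,1],[0,0,0,0,0,0,1]]'|sed -n 2,4p
```

```text
position: [0.6178, -0.0199, 0.1995]
tool_rot: [0.727, 0.687, -0.003, -0.004]
ft_force: [-9.9, 1.1, 12.7]
position: [0.6212, -0.0201, 0.1995]
tool_rot: [0.727, 0.687, -0.003, -0.004]
ft_force: [-8.9, 1.2, 11.3]
position: [0.6237, -0.0202, 0.1995]
tool_rot: [0.727, 0.687, -0.003, -0.004]
ft_force: [-9.4, 1.3, 11.6]
```

```bash

python3 -m crank '[[0,0.3,0,0,0,0,1],[0,0,0,0,0,0,1]]'|sed -n 2,4p
python3 -m crank '[[0,0.2,-0.02,0,0,0,1],[0,0,0,0,0,0,1]]'|sed -n 2,4p
```

```text
position: [0.6242, -0.0202, 0.1995]
tool_rot: [0.727, 0.687, -0.006, -0.007]
ft_force: [-14.9, 0.4, 15.9]
position: [0.6245, -0.0202, 0.1995]
tool_rot: [0.726, 0.687, -0.007, -0.008]
ft_force: [-18.1, 0.9, 16.8]
```

At the keeper's stop (horizontal force rises past friction). Backing off and lifting.

```bash

python3 -m crank '[[0,-0.8,-0.1,0,0,0,1],[0,-0.3,-0.2,0,0,0,1],[0,0,-1,0,0,0,1],[0,0,-3,0,0,0,1],[0,0,-4,0,0,0,1]]'|sed -n 2,4p
python3 -m crank '[[0,-5,-4,0,0,0,1],[0,-5,0,0,0,0,1],[0,-5,0,0,0,0,1],[0,-4,0,0,0,0,0.3],[0,0,0,0,0,0,0.3]]'|sed -n 2,4p
python3 -m crank '[[0,0,0,0,0,0.18,0.23],[0,0,0,0,0,0.18,0.23],[0,0,0,0,0,0.18,0.23],[0,0,0,0,0,0.18,0.23],[0,0,0,0,0,0.18,0.23]]'|head -1
python3 -m crank '[[0,0,0,0,0,0.18,0.23],[0,0,0,0,0,0.18,0.23],[0,0,0,0,0,0.18,0.23],[0,0,0,0,0,0.13,0.23],[0,0,0,0,0,0,0.23]]'|head -1
python3 d.py -.057,.14 .25
python3 - <<'E'
from h import *
shot("top","a7");shot("scene","b7")
a=cv2.imread("pics/a7_full.png")[150:270,200:340];b=cv2.imread("pics/b7_full.png")[130:250,290:430]
cv2.imwrite("pics/ab7.png",cv2.resize(np.hstack([a,b]),None,fx=2.8,fy=2.8,interpolation=cv2.INTER_CUBIC))
E
```

```text
position: [0.6215, -0.0208, 0.2824]
tool_rot: [0.727, 0.687, -0.001, -0.001]
ft_force: [0.9, 0.1, -0.3]
position: [0.4304, -0.0094, 0.3217]
tool_rot: [0.727, 0.687, -0.001, -0.001]
ft_force: [0.6, -0.7, 0.3]
time: 41.4
time: 42.02
world [0.5421 0.1214 0.25  ] tool cm [  9.99 -13.75   7.2 ] at [ 0.4347 -0.0104  0.3219] grip 0.0672 F [-0.   0.7  0.8] t 42.0 q6 1.34
  yaw -0.0547 tilt [ 0.0015 -0.0004]
```

View pics/ab7.png

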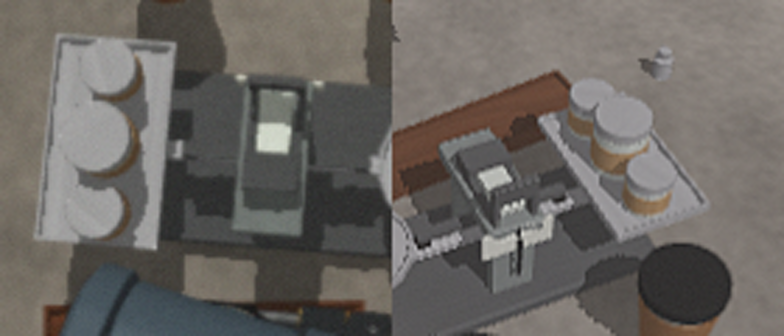

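Plate trapped: the keeper has moved to the far end, at left crop (273,85), and the beam is level. All three tins stand upright on the pan at (96,211), (100,138) and (107,68).

```bash
python3 - <<'E'
from h import *; from d import *
for n,x,y,z in(("Sb",96,211,.131),("L",100,138,.149),("Sa",107,68,.131)):
    w=ray("top",200+x/2.8,150+y/2.8,z);print(n,w.round(4))
E
python3 -m crank '[[2.5,-3.4,0,0,0,0,0.35],[2.5,-3.4,0,0,0,0,0.35],[2.5,-3.4,0,0,0,0,0.35],[2.5,-3.5,0,0,0,0,0.35],[0,0,3,0,0,0,0.35]]'|head -1
python3 -m crank '[[0,0,4,0,0,0,0.28],[0,0,0,0,0,0,0.28]]'|head -1
python3 d.py -.057,.14 .179
```

```text
Sb [0.539  0.1164 0.131 ]
L [0.5946 0.1125 0.149 ]
Sa [0.6529 0.1128 0.131 ]
time: 42.75
time: 43.0
world [0.5421 0.1214 0.179 ] tool cm [ 0.35 -0.04  6.98] at [0.5391 0.1212 0.2489] grip 0.0618 F [ 0.8  0.4 -0.1] t 43.0 q6 1.64
  yaw -0.0548 tilt [-0.0076 -0.0002]
```

```bash

python3 -m crank '[[0.2,0.2,3,0,0,0,0.23],[0,0,2,0,0,0,0.23],[0,0,1.2,0,0,0,0.23],[0,0,0.4,0,0,0,0.23],[0,0,0,0,0,0,0.23]]'|sed -n 1,4p
python3 d.py -.057,.14 .179
python3 -m crank '[[0,0,0,0,0,0,0.7],[0,0,0,0,0,0,0.7],[0,0,0,0,0,0,0.7],[0,0,0,0,0,0,0.7]]' 15
```

```text
time: 43.62
position: [0.5432, 0.1191, 0.1863]
tool_rot: [1.0, -0.028, 0.001, -0.0]
ft_force: [-0.6, -0.3, 0.2]
world [0.5421 0.1214 0.179 ] tool cm [-0.12 -0.23  0.73] at [0.5432 0.1191 0.1863] grip 0.0673 F [-0.6 -0.3  0.2] t 43.6 q6 1.64
  yaw -0.0561 tilt [0.0013 0.0001]
time: 44.12
position: [0.5428, 0.1191, 0.1858]
tool_rot: [1.0, -0.028, 0.0, -0.0]
ft_force: [-0.2, 1.3, -0.0]
grip_width: 0.0456
grip_force: 15.0
```

```bash

python3 -m crank '[[0,0,0,0,0,0,0.35],[0,0,0,0,0,0,0.35],[0,0,0.8,0,0,0,0.35],[0,0,0,0,0,0,0.35]]'|sed -n 2,2p
python3 -m crank '[[0,0,0,0,0,0,0.7],[0,0,0,0,0,0,0.7],[0,0,0,0,0,0,0.7],[0,0,0,0,0,0,0.7]]' 20
python3 -m crank '[[0,0,-2,0,0,0,0.7],[0,0,-4,0,0,0,0.7],[0,0,-3,0,0,0,0.7],[-4,0,0,0,0,0,0.7],[-5,0,0,0,0,0,0.7]]'
python3 -m crank '[[-3,0,0,0,0,0,0.7],[0,0,0,0,0,0,0.7]]'|sed -n 2,2p
python3 - <<'E'
from d import *
show((.4206,.130),.10)
E
```

```text
position: [0.5421, 0.119, 0.1767]
time: 45.12
position: [0.5427, 0.1191, 0.1777]
tool_rot: [1.0, -0.028, 0.0, -0.0]
ft_force: [-0.7, -0.7, -0.1]
grip_width: 0.0456
grip_force: 20.0
time: 45.75
position: [0.4527, 0.124, 0.268]
tool_rot: [1.0, -0.028, 0.001, -0.0]
ft_force: [0.0, 0.4, -0.5]
grip_width: 0.0458
grip_force: 20.0
position: [0.4199, 0.126, 0.2675]
world [0.4206 0.13   0.1   ] tool cm [ 0.1  -0.4  16.75] at [0.4199 0.126  0.2675] grip 0.0453 F [ 0.4 -0.  -0.6] t 46.0 q6 1.66
  yaw -0.0555 tilt [-0.0031 -0.0001]
```

```bash

python3 -m crank '[[0.1,-0.4,5,0,0,0,0.7],[0,0,5,0,0,0,0.7],[0,0,4,0,0,0,0.7],[0,0,1.5,0,0,0,0.7],[0,0,0,0,0,0,0.7]]'|sed -n 2,4p
python3 - <<'E'
from d import *
show((.4206,.130),.099)
E
```

```text
position: [0.4251, 0.1296, 0.1112]
tool_rot: [1.0, -0.028, -0.001, 0.0]
ft_force: [0.2, 1.6, -1.5]
world [0.4206 0.13   0.099 ] tool cm [-0.45 -0.02  1.22] at [0.4251 0.1296 0.1112] grip 0.0457 F [ 0.2  1.6 -1.5] t 46.6 q6 1.67
  yaw -0.0565 tilt [-0.0011 -0.0001]
```

```bash

python3 -m crank '[[-0.4,0,0.7,0,0,0,0.7],[0,0,0.4,0,0,0,0.7],[0,0,0,0,0,0,0.7]]'|sed -n 2,4p
python3 -m crank '[[0,0,0.2,0,0,0,0.7],[0,0,0,0,0,0,0.7]]'|sed -n 2,4p
python3 -m crank '[[0,0,0.2,0,0,0,0.7],[0,0,0,0,0,0,0.7]]'|sed -n 2,4p
```

```text
position: [0.4203, 0.13, 0.1018]
tool_rot: [1.0, -0.028, 0.0, -0.0]
ft_force: [-0.1, -0.2, -0.5]
position: [0.4202, 0.13, 0.0997]
tool_rot: [1.0, -0.028, 0.0, -0.0]
ft_force: [0.1, 0.2, -1.2]
position: [0.4202, 0.13, 0.0975]
tool_rot: [1.0, -0.028, 0.0, -0.0]
ft_force: [-0.5, -0.2, -0.4]
```

Now release, and go on to the large tin.

```bash

python3 -m crank '[[0,0,0.1,0,0,0,0.7],[0,0,0,0,0,0,0.35],[0,0,0,0,0,0,0.35],[0,0,0,0,0,0,0.35],[0,0,0,0,0,0,0.35]]'|sed -n 2,5p
python3 -m crank '[[0,0,-4,0,0,0,0.35],[0,0,-5,0,0,0,0.2],[0,0,-6,0,0,0,0.12],[0,0,-5,0,0,0,0.12],[3,0,0,0,0,0,0.12]]'|sed -n 2,2p
python3 -m crank '[[5,0,0,0,0,0,0.12],[5,0,0,0,0,0,0.12],[5,0,2,0,0,0,0.12],[0,0,3,0,0,0,0.12],[0,0,0,0,0,0,0.12]]'|sed -n 2,2p
python3 - <<'E'
from d import *
show((.5985,.117),.19)
shot("scene","b8");shot("top","a8")
b=cv2.imread("pics/b8_full.png")[130:250,290:430]
cv2.imwrite("pics/b8c.png",cv2.resize(b,None,fx=4,fy=4,interpolation=cv2.INTER_CUBIC))
E
```

```text
position: [0.4201, 0.13, 0.0965]
tool_rot: [1.0, -0.028, -0.0, 0.0]
ft_force: [-0.2, -0.5, -0.5]
grip_width: 0.0561
position: [0.4502, 0.1287, 0.3008]
position: [0.5979, 0.1196, 0.2435]
world [0.5985 0.117  0.19  ] tool cm [0.12 0.26 5.35] at [0.5979 0.1196 0.2435] grip 0.0765 F [-0.1 -0.2 -0. ] t 49.4 q6 1.64
  yaw -0.0565 tilt [-0.008  -0.0001]
```

View pics/b8c.png

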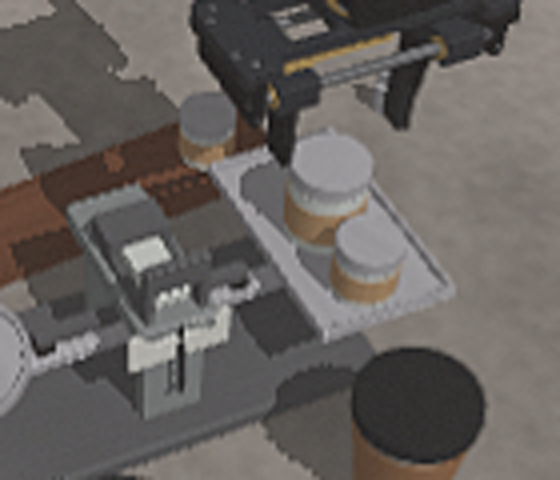

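Small tin b stands upright on the tray at (208,130). The large tin at (330,185) is under the fingers and small tin a is at (368,258). Gripping the large tin.

```bash

python3 -m crank '[[0.2,0.2,2,0,0,0,0.12],[0,0,2,0,0,0,0.12],[0,0,1.4,0,0,0,0.12],[0,0,0.3,0,0,0,0.12],[0,0,0,0,0,0,0.12]]'|sed -n 2,4p
python3 -m crank '[[0,0,0,0,0,0,0.6],[0,0,0,0,0,0,0.6],[0,0,0,0,0,0,0.6],[0,0,0,0,0,0,0.6]]' 20
python3 -m crank '[[0,0,-3,0,0,0,0.6],[0,0,-5,0,0,0,0.6],[0,0,-3,0,0,0,0.6],[-4,1,0,0,0,0,0.6],[-4,4,0,0,0,0,0.6]]'
python3 -m crank '[[-4,4.4,0,0,0,0,0.6],[-4,4,0,0,0,0,0.6],[-1,4,0,0,0,0,0.6],[0,0,0,0,0,0,0.6]]'|sed -n 2,2p
python3 - <<'E'
from d import *
show((.4282,-.050),.11)
E
```

```text
position: [0.602, 0.1178, 0.1903]
tool_rot: [1.0, -0.028, 0.001, -0.0]
ft_force: [0.5, 1.0, -0.1]
time: 50.6
position: [0.6019, 0.1179, 0.1898]
tool_rot: [1.0, -0.028, 0.0, -0.0]
ft_force: [-0.1, 0.9, 0.8]
grip_width: 0.0557
grip_force: 20.0
time: 51.22
position: [0.5179, 0.0729, 0.2996]
tool_rot: [1.0, -0.027, 0.0, 0.0]
ft_force: [-0.3, -1.3, -2.3]
grip_width: 0.056
grip_force: 20.0
position: [0.4213, -0.0483, 0.2996]
world [ 0.4282 -0.05    0.11  ] tool cm [ 0.7   0.12 18.96] at [ 0.4213 -0.0483  0.2996] grip 0.0558 F [ 0.6  0.3 -2.7] t 51.7 q6 1.25
  yaw -0.0607 tilt [-0.0002 -0.0005]
```

```bash

python3 -m crank '[[0.3,0.1,5,0,0,0,0.6],[0,0,5,0,0,0,0.6],[0,0,5,0,0,0,0.6],[0,0,2,0,0,0,0.6],[0,0,0,0,0,0,0.6]]'|sed -n 2,4p
python3 - <<'E'
from d import *
show((.4282,-.050),.11)
E
```

```text
position: [0.4248, -0.0467, 0.1281]
tool_rot: [1.0, -0.028, -0.002, -0.001]
ft_force: [0.3, 0.3, -2.0]
world [ 0.4282 -0.05    0.11  ] tool cm [0.36 0.31 1.8 ] at [ 0.4248 -0.0467  0.1281] grip 0.0556 F [ 0.3  0.3 -2. ] t 52.4 q6 1.25
  yaw -0.0555 tilt [-0.0037  0.0017]
```

```bash

python3 -m crank '[[0.2,0.2,1,0,0,0,0.6],[0,0,0.5,0,0,0,0.6],[0,0,0,0,0,0,0.6]]'|sed -n 2,4p
python3 -m crank '[[0,0,0.2,0,0,0,0.6],[0,0,0,0,0,0,0.6]]'|sed -n 2,4p
python3 -m crank '[[0,0,0.2,0,0,0,0.6],[0,0,0,0,0,0,0.6]]'|sed -n 2,4p
```

```text
position: [0.4272, -0.0497, 0.1148]
tool_rot: [1.0, -0.028, 0.0, 0.0]
ft_force: [-0.9, -0.1, -1.1]
position: [0.427, -0.0497, 0.1128]
tool_rot: [1.0, -0.028, 0.0, 0.0]
ft_force: [-0.2, -0.7, -1.6]
position: [0.427, -0.0497, 0.1105]
tool_rot: [1.0, -0.028, -0.0, -0.0]
ft_force: [-0.7, -1.1, -2.2]
```

```bash

python3 -m crank '[[0,0,0.15,0,0,0,0.6],[0,0,0,0,0,0,0.6],[0,0,0,0,0,0,0.25],[0,0,0,0,0,0,0.25],[0,0,0,0,0,0,0.25]]'|sed -n 2,5p
python3 -m crank '[[0,0,0,0,0,0,0.22],[0,0,-5,0,0,0,0.22],[0,0,-6,0,0,0,0.22],[0,0,-6,0,0,0,0.22],[0,0,-2,0,0,0,0.22]]'|sed -n 2,2p
python3 -m crank '[[4.4,-3.5,0,0,0,0,0.22],[4.4,-3.5,0,0,0,0,0.22],[4.4,-3.5,0,0,0,0,0.22],[4.4,-3.5,0,0,0,0,0.22],[4.4,-3.5,0,0,0,0,0.22]]'|sed -n 2,2p
python3 -m crank '[[0,0,3,0,0,0,0.22],[0,0,3,0,0,0,0.22],[0,0,0,0,0,0,0.22]]'|sed -n 2,2p
python3 - <<'E'
from d import *
show((.6565,.114),.178)
shot("scene","b9");shot("top","a9")
b=cv2.imread("pics/b9_full.png")[130:250,270:430]
cv2.imwrite("pics/b9c.png",cv2.resize(b,None,fx=3.5,fy=3.5,interpolation=cv2.INTER_CUBIC))
E
```

```text
position: [0.4271, -0.0497, 0.1092]
tool_rot: [1.0, -0.028, 0.0, 0.0]
ft_force: [-0.4, 0.1, -0.2]
grip_width: 0.0647
position: [0.4281, -0.0501, 0.3027]
position: [0.6575, 0.1139, 0.2988]
position: [0.6544, 0.1128, 0.2359]
world [0.6565 0.114  0.178 ] tool cm [ 0.25 -0.14  5.78] at [0.6544 0.1128 0.2359] grip 0.0679 F [ 0.1 -0.1 -0.1] t 55.5 q6 1.63
  yaw -0.056 tilt [-0.0077 -0.    ]
```

View pics/b9c.png

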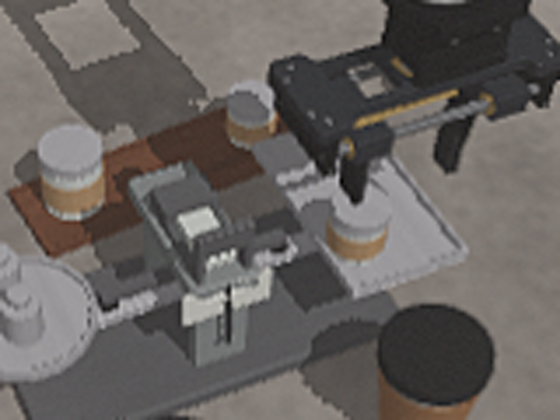

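The large tin (72,172) and small tin b (250,112) stand on the tray. Small tin a has shifted, with its lid now at (360,210) in the crop, so I'll locate it again before gripping.

```bash
python3 - <<'E'
from d import *
for k,f,(a,b) in(("now","b9",(372.9,190)),("before","b8",(382.5,190))):
    w=ray("scene",a,b,.131);d=w[:2]-C;print(k,w.round(4),"B",(d@bx).round(4),(d@by).round(4))
# template track of lid
g=[cv2.cvtColor(cv2.imread(f"pics/{f}_full.png"),cv2.COLOR_BGR2GRAY) for f in("b8","b9")]
T=g[0][186:206,372:394];r=cv2.matchTemplate(g[1][165:225,345:415],T,cv2.TM_CCOEFF_NORMED);print(cv2.minMaxLoc(r),"ref",(27,21))
u=cv2.resize(cv2.imread("pics/a9_full.png")[150:250,200:300],None,fx=4.5,fy=4.5,interpolation=cv2.INTER_CUBIC)
v=cv2.resize(cv2.imread("pics/b9_full.png")[170:220,345:415],None,fx=4.5,fy=4.5,interpolation=cv2.INTER_CUBIC)
v=cv2.copyMakeBorder(v,0,u.shape[0]-v.shape[0],0,0,0)
cv2.imwrite("pics/c9.png",np.hstack([u,v]))
E
```

```text
now [0.6431 0.0946 0.131 ] B 0.0453 0.1185
before [0.6543 0.1169 0.131 ] B 0.0553 0.1415
(-0.6006309390068054, 0.6252244710922241, (41, 17), (16, 35)) ref (27, 21)
```

View pics/c9.png

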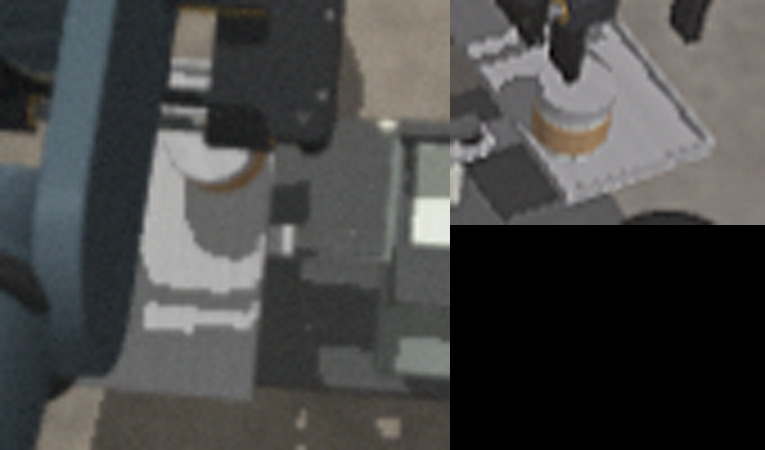

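Small tin a was knocked about 22 mm toward the tower but still stands on the pan, near (0.645,0.093). I'll check that against the top image numerically, and move over it.

```bash
python3 - <<'E'
from d import *
for c in((.6431,.0946),(.646,.0925)):
    a=np.linspace(0,6.28,60);q=proj("top",np.c_[c[0]+.023*np.cos(a),c[1]+.023*np.sin(a),0*a+.131])
    print(c,"u",q[:,0].min().round(1),q[:,0].max().round(1),"vmax",q[:,1].max().round(1))
print("seen u",200+167/4.5,200+258/4.5,"vmax",150+183/4.5)
show((.645,.0935),.181)
E
```

```text
(0.6431, 0.0946) u 235.9 256.5 vmax 189.0
(0.646, 0.0925) u 236.9 257.5 vmax 187.8
seen u 237.11111111111111 257.3333333333333 vmax 190.66666666666666
world [0.645  0.0935 0.181 ] tool cm [-1.05  1.97  5.84] at [0.6566 0.1126 0.2394] grip 0.0677 F [ 0.6  1.1 -0.8] t 55.6 q6 1.63
  yaw -0.0563 tilt [0.0001 0.    ]
```

```bash

python3 -m crank '[[-1.3,1.9,0,0,0,0,0.2],[0,0,2,0,0,0,0.2],[0,0,2,0,0,0,0.2],[0,0,0,0,0,0,0.2]]'|sed -n 2,4p
python3 - <<'E'
from d import *
show((.6425,.093),.181)
E
```

```text
position: [0.6423, 0.0942, 0.1995]
tool_rot: [1.0, -0.028, -0.0, -0.0]
ft_force: [-0.0, -0.1, 0.3]
world [0.6425 0.093  0.181 ] tool cm [0.03 0.12 1.85] at [0.6423 0.0942 0.1995] grip 0.0697 F [-0.  -0.1  0.3] t 56.1 q6 1.6
  yaw -0.0566 tilt [-0.0004  0.    ]
```

```bash

python3 -m crank '[[0,0.1,1,0,0,0,0.2],[0,0,0.8,0,0,0,0.2],[0,0,0,0,0,0,0.2],[0,0,0,0,0,0,0.2]]'|sed -n 2,4p
python3 -m crank '[[0,0,0,0,0,0,0.7],[0,0,0,0,0,0,0.7],[0,0,0,0,0,0,0.7],[0,0,0,0,0,0,0.7]]' 20
python3 -m crank '[[0,0,-3,0,0,0,0.7],[0,0,-5,0,0,0,0.7],[0,0,-5,0,0,0,0.7],[0,0,0,0,0,0,0.7]]'
python3 - <<'E'
from d import *
show((.4244,.0401),.11)
E
```

```text
position: [0.6426, 0.0935, 0.1813]
tool_rot: [1.0, -0.028, 0.0, 0.0]
ft_force: [-0.7, -1.0, 1.0]
time: 57.08
position: [0.6425, 0.094, 0.1815]
tool_rot: [1.0, -0.028, 0.0, -0.001]
ft_force: [-0.5, 1.7, 1.6]
grip_width: 0.0456
grip_force: 20.0
time: 57.58
position: [0.6447, 0.0932, 0.3162]
tool_rot: [1.0, -0.028, 0.005, 0.0]
ft_force: [0.1, -1.0, -0.9]
grip_width: 0.0453
grip_force: 20.0
world [0.4244 0.0401 0.11  ] tool cm [-21.92   6.53  20.39] at [0.6447 0.0932 0.3162] grip 0.0453 F [ 0.1 -1.  -0.9] t 57.6 q6 1.6
  yaw -0.0561 tilt [ 0.0108 -0.0008]
```

```bash

python3 -m crank '[[-3,0.9,0,0,0,0,0.7],[-4.5,1.4,0,0,0,0,0.7],[-4.5,1.4,0,0,0,0,0.7],[-4.5,1.4,0,0,0,0,0.7],[-4.5,1.4,0,0,0,0,0.7]]'|sed -n 2,2p
python3 -m crank '[[-1,0,5,0,0,0,0.7],[0,0,5,0,0,0,0.7],[0,0,5,0,0,0,0.7],[0,0,2,0,0,0,0.7],[0,0,0,0,0,0,0.7]]'|sed -n 2,4p
python3 -m crank '[[0,0,0,0,0,0,0.7]]'|sed -n 2,2p
python3 - <<'E'
from d import *
show((.4244,.0401),.103)
E
```

```text
position: [0.4266, 0.04, 0.3099]
position: [0.4174, 0.041, 0.1392]
tool_rot: [1.0, -0.028, -0.003, -0.0]
ft_force: [-0.7, 0.1, -0.7]
position: [0.4191, 0.0408, 0.1413]
world [0.4244 0.0401 0.103 ] tool cm [0.53 0.04 3.83] at [0.4191 0.0408 0.1413] grip 0.0457 F [-0.5  0.8 -0.5] t 59.0 q6 1.46
  yaw -0.056 tilt [ 0.0001 -0.0001]
```

```bash

python3 -m crank '[[0.5,0,1.5,0,0,0,0.7],[0,0,1.5,0,0,0,0.7],[0,0,0.5,0,0,0,0.7],[0,0,0,0,0,0,0.7]]'|sed -n 2,4p
python3 -m crank '[[0,0,0.3,0,0,0,0.7],[0,0,0,0,0,0,0.7]]'|sed -n 2,4p
python3 -m crank '[[0,0,0.15,0,0,0,0.7],[0,0,0,0,0,0,0.7]]'|sed -n 2,4p
```

```text
position: [0.4243, 0.0406, 0.1067]
tool_rot: [1.0, -0.028, 0.0, 0.0]
ft_force: [-0.9, 0.1, -0.2]
position: [0.4242, 0.0406, 0.1034]
tool_rot: [1.0, -0.028, 0.0, 0.0]
ft_force: [-0.5, -0.2, 0.1]
position: [0.424, 0.0406, 0.1016]
tool_rot: [1.0, -0.028, -0.0, -0.0]
ft_force: [-0.5, -0.6, -0.3]
```

```bash

python3 -m crank '[[0,0,0.1,0,0,0,0.7],[0,0,0,0,0,0,0.38],[0,0,0,0,0,0,0.38],[0,0,0,0,0,0,0.38],[0,0,0,0,0,0,0.38]]'|sed -n 2,5p
python3 -m crank '[[0,0,-4,0,0,0,0.38],[0,0,-6,0,0,0,0.38],[0,0,-6,0,0,0,0.38],[0,0,-5,0,0,0,0.38],[0,5,0,0,0,0,0.38]]'|sed -n 2,2p
python3 -m crank '[[0,6,0,0,0,0,0.38],[0,6,0,0,0,0,0.38],[0,6,0,0,0,0,0.38],[0,6,0,0,0,0,0.38],[0,6,0,0,0,0,0.38]]'|sed -n 2,2p
python3 -m crank '[[0,5,0,0,0,0,0.38],[0,0,0,0,0,0,0.38]]'|sed -n 2,4p
python3 - <<'E'
from d import *
shot("top","aE");shot("scene","bE")
hsv=lambda f:cv2.cvtColor(cv2.imread(f"pics/{f}_full.png"),cv2.COLOR_BGR2HSV)
T=np.array([.4244,.0401]);ty=np.array([-.042,.999]);tx=np.array([.999,.042])
for n,f in(("top","aE"),("scene","bE")):
    S=hsv(f);m=((S[...,1]<40)&(S[...,2]>95)).astype(np.uint8)
    for k,p,h,r in(("Sb",(.4201,.130),.05,.023),("Sa",(.424,.0406),.05,.023),("L",(.427,-.0497),.068,.028)):
        q=proj(n,[[*p,h]])[0];R_=np.zeros_like(m);a=np.linspace(0,6.28,40)
        ring=proj(n,np.c_[p[0]+1.3*r*np.cos(a),p[1]+1.3*r*np.sin(a),0*a+h]);cv2.fillPoly(R_,[ring.astype(np.int32)],1)
        nn,_,st,ce=cv2.connectedComponentsWithStats(m*R_)
        if nn<2:print(n,k,"none");continue
        i=1+st[1:,4].argmax();w=ray(n,*ce[i],h);d=w[:2]-T
        exp=cv2.contourArea(ring.astype(np.float32))/1.69
        print(n,k,"area",st[i,4],"exp",round(exp),"tray xy mm",(d@tx*1000).round(1),(d@ty*1000).round(1))
# weights pan/needle unchanged?
a=[cv2.cvtColor(cv2.imread(f"pics/{f}_full.png"),cv2.COLOR_BGR2GRAY).astype(int) for f in("b7","bE")]
for nm,(x0,y0,x1,y1) in(("weights",(250,180,300,240)),("tower",(305,170,360,240)),("cups",(300,215,415,300))):
    print(nm,np.abs(a[0]-a[1])[y0:y1,x0:x1].mean().round(2))
E
```

```text
position: [0.4241, 0.0406, 0.1006]
tool_rot: [1.0, -0.028, 0.0, 0.0]
ft_force: [-0.6, -1.3, -0.3]
grip_width: 0.0535
position: [0.4232, -0.0083, 0.3147]
position: [0.4038, -0.3106, 0.3105]
position: [0.4012, -0.3626, 0.3103]
tool_rot: [1.0, -0.03, 0.0, 0.001]
ft_force: [0.0, 1.1, 0.1]
top Sb area 301 exp 301 tray xy mm -2.2 88.9
top Sa area 296 exp 304 tray xy mm -2.7 -0.4
top L area 457 exp 468 tray xy mm -6.2 -90.3
scene Sb area 187 exp 112 tray xy mm -3.7 89.8
scene Sa area 205 exp 121 tray xy mm -3.7 0.1
scene L area 328 exp 197 tray xy mm -3.9 -89.1
weights 8.92
tower 7.0
cups 1.49
```

The tins are on the tray. One last numeric check of the lock and weights against earlier frames, because shadows changed the raw differences.

```bash
python3 - <<'E'
from h import *
L=lambda f:cv2.cvtColor(cv2.imread(f"pics/{f}_full.png"),cv2.COLOR_BGR2GRAY)
def m(f,e,roi):
    a,b,c,d=roi;z=lambda i:cv2.resize(i,None,fx=6,fy=6,interpolation=cv2.INTER_CUBIC)
    r=cv2.matchTemplate(z(L(e)[b-6:d+6,a-6:c+6]),z(L(f)[b:d,a:c]),cv2.TM_CCOEFF_NORMED);_,v,_,l=cv2.minMaxLoc(r);return np.round(np.array(l)/6-6,2),round(v,3)
print("weights pan b6->bE",m("b6","bE",(252,195,300,244)),"b7",m("b6","b7",(252,195,300,244)))
for f in("b7","b8","b9","b6"):print("tower",f,m(f,"bE",(312,175,352,240)),"keeper",m(f,"bE",(312,170,350,212)))
t=("a7",(280,175,320,230));print("top keeper a7->aE",m("a7","aE",t[1]),"a6->aE",m("a6","aE",t[1]))
print("cups",m("s0","bE",(300,245,345,297)),m("s0","bE",(372,215,415,262)))
E
```

```text
weights pan b6->bE (array([0.17, 1.  ]), 0.965) b7 (array([0., 0.]), 0.989)
tower b7 (array([0., 0.]), 0.966) keeper (array([0., 0.]), 0.882)
tower b8 (array([0., 0.]), 0.965) keeper (array([0., 0.]), 0.853)
tower b9 (array([0., 0.]), 0.955) keeper (array([0., 0.]), 0.812)
tower b6 (array([0., 0.]), 0.551) keeper (array([2.33, 6.  ]), 0.473)
top keeper a7->aE (array([0., 0.]), 0.997) a6->aE (array([ 0.83, -6.  ]), 0.584)
cups (array([0., 0.]), 0.999) (array([0., 0.]), 0.998)
```

The weight pan sank about 4 mm, roughly 0.03 rad: just the locked beam's play, inside the 0.045 limit. The keeper, weights and cups are in place, so I'm handing in.

```bash
python3 -c "
from rig import ticket
print(ticket.hand_in())"
```

```text
the job is handed in; nothing more can be done
None
```

I handed the job in, and the hand-in returned no verdict: the order balanced level, the beam is locked with the keeper at its stop, all three tins are on the tray, both 200 g weights are still on the round pan and the cups are unmoved; I viewed 16 pictures, two over the limit of 14.

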